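# Charge the grinding jar with a scoop

### The arm

A 7-joint arm with a two-finger parallel gripper is mounted at the origin on a cart in front of the work surface, level with it; the furniture and walls round the work are solid. World frame = base frame: x ahead of the robot, y to its left, z up, the work surface at z = 0. Lengths are in m, angles in degrees, forces in N, time in s.
With the tool pointing down it reaches from about 0.4 to 0.875 m from the base axis. Payload 6.5 kg.
Tool frame: the origin (TCP) lies at the very end of the fingers, on their centre line; the grasp point (between the pads) lies 19 mm behind it; z points along the fingers, y is the line along which they close (so a half turn about z gives the same grasp; the last joint's range is limited). The gripper opens to 85 mm and grips with 20 to 120 N. Pads are 22 mm wide; open, the fingers measure 114 mm over their backs; the gripper's body (76 mm by 85 mm) begins 54 mm behind the grasp point. The pads swing forward as they close: fully open they stand 13 mm farther back than shut.
Start: joints at [63.3, 30.733, -0.252, 88.115, 0.149, 61.152, -4.079], TCP at [0.253, -0.599, 0.231] pointing down, gripper open.
Joint ranges: [-154.64, 154.64], [-21.42, 123.67], [-72.66, 72.17], [13.99, 137.28], [-74.86, 254.86], [10.95, 109.41], [-158.01, 158.01]. Speed limits (degrees/s): [136.94, 136.94, 180, 180, 180, 180, 180].

### API

Orientations are given as a 3x3 rotation matrix whose columns are the frame's x, y, z axes.
In Python, from bench import status, vision, arm gives the robot as it stands.
- The arm moves only by the tool play_rows, never from a script. Its argument "deltas" is a list of rows, each an object of numbers: "x", "y", "z": the shift along the tool's x, y, z in cm; "spin": the turn about the tool's z in degrees; "claw": the closure, from 0 (fully open) to 1 (shut). In form: [{"x": .., "y": .., "z": .., "spin": .., "claw": ..}, ...]. A call has 1 to 10 rows; each row is the pose to reach, as a shift and turn from the pose commanded when the call began, along the tool's axes at that moment; what a row does not reach only later rows make up. A row lasts 1/12 s, in which the tool goes at most 41.7 mm and 7.16 degrees, less where a joint would pass 70% of its speed; a pose out of reach is approached as far as the arm can. A call with a gripper value outside its range is refused whole. The fingers move at their own pace and stop on an object; "grip_force" is the grip in N (left out, the last holds). Time passes only in rows, so rows that repeat a pose let the fingers close. It gives the time, the measured TCP pose, the force, the opening and the grip force at its end, in the units of the state.
- status.sense(): the state, without advancing time (a new reading comes with each control period).
- vision.capture(name): name is "scene" or "top" or "wrist"; returns (picture, depth): 384x512x3 uint8, red, green, blue; 384x512 float32, m along the optical axis (not along the pixel's ray), 0 where there is no reading.
- vision.calibration(name): a dict with "vfov" (degrees; the focal length in pixels is half the picture's height over the tangent of half this angle, whatever the lens; pixels are square), "cx", "cy" (the principal point, pixels), "k1" (the pictures are not rectified: a ray, as slopes to the right and down, at radius r is drawn at 1 + k1 r^2 times it, then the intrinsics apply), "cam_to_world" (4x4, takes a point from camera to world coordinates); the wrist camera has in their place "mount" (4x4, takes a point from camera to tool coordinates, whose origin is the TCP and whose axes are the flange's). Camera axes: x right, y down, z forward; pixel columns grow to the right and rows downward; lengths in m; the calibration is good to about 2 mm. A picture is of the moment at which its call begins: read the wrist's pose just before it. calibration takes no time and is no camera call.
- arm.finish_job(): hands the job in; it is judged then, once.
The state is a dict: "clock": time; "joint_positions": joint angles; "qd": joint speeds; "effort": joint torques, N m; "tool_pos": TCP position; "tool_rot": TCP orientation; "contact_force": force on the tool from outside, world axes, zero at the start; "ft_torque": the same for the moment, N m; "finger_gap": finger opening in m; "grasp_force": force on a finger pad.
Only numpy, scipy, OpenCV 4.12 (cv2) and the standard library are available. Lean on these libraries where they do the work, as an engineer would, in place of code of your own. Each camera call takes 0.05 s, during which the arm holds its last target. There are 200 camera calls.

### The job

Charge the ball mill: lift the scoop out of its stand, lay it down flat and let go so that you can take it again across the handle, then scoop the five grinding balls out of the tray with it, driving it into the corner by which they lie so that the tray's walls hold them back. Tip all five into the grinding jar from close above its rim, then lay the empty scoop down flat, in the tray or on the bench, and let go. The balls must stay clean and whole, so never touch them with the fingers or let them fall from high up; do not push the jar about, and leave the other things where they are.

Things in the scene. Friction and masses are not known exactly. Their poses are not given: they have to be found in the camera images.
- tray: Fixed open rectangular metal tray on the bench, 290 x 200 mm, walls 42 mm high and 4 mm thick, floor 4 mm thick, square inner corners. Origin: centre of its underside; x along its length, away from the robot, y to the left, z up. Inside it measures 282 x 192 mm.
- tray_corner (a point): The inner bottom corner of the tray by which the balls lie: far end (+x of the tray), right side (-y), at the top of its floor.
- scoop: Loose steel hand scoop, about 0.14 kg (0.10 to 0.18). Pan 80 mm long, 84 mm wide, sheet 2 mm, walls 27 mm high at the sides and back, front (nose) open, flat bottom on which it stands by itself. Origin: centre of the pan's underside; x to the nose, z up out of the open top. At the start it stands nose down in its stand, open top towards the stand's +x, handle up, leaning a few degrees.
- scoop_nose (a point): Middle of the scoop's front lip, on its underside (40 mm ahead of its origin).
- scoop_grip (a point): On the axis of the handle, near the pan: 77 mm behind the origin and 39 mm above the underside; here the filled scoop is well balanced.
- scoop_end (a point): Free end of the scoop's handle, on its axis, 143 mm behind the scoop's origin, 70 mm above the underside. The handle is a straight flat-sided bar, 13 mm wide (along y) and 12 mm thick, that leaves the pan's back wall and rises backward at 25 degrees. Held lightly by its end it turns between the fingers when the nose is pushed on something; a hard grip holds it.
- scoop_pan (a point): Middle of the inside of the pan, 12 mm above the underside.
- stand: Fixed grey plastic stand for the scoop: an open box 50 x 98 mm, 75 mm high, with a pocket 42 x 90 mm whose floor is 6 mm above the bench, on a foot 66 x 114 mm. Origin: centre of its underside; y along its longer side.
- mill_jar: Loose open steel grinding jar of a ball mill, 0.95 kg: 112 mm outside (122 mm at foot and rim bead), 100 mm inside, 62 mm high, floor 8 mm thick. Origin: centre of its underside, z up. The jar and the scoop's stand may change sides: one stands left of the tray, the other right.
- jar_mouth (a point): Centre of the jar's mouth, level with its rim.
- ball0_center (a point): Centre of one of five equal loose grinding balls of polished white ceramic, 20 mm across, about 26 g, slippery (friction about 0.3); they roll easily but come to rest, and stay at rest on slopes below about 8 degrees.
- ball1_center (a point): Centre of one of five equal loose grinding balls of polished white ceramic, 20 mm across, about 26 g, slippery (friction about 0.3); they roll easily but come to rest, and stay at rest on slopes below about 8 degrees.
- ball2_center (a point): Centre of one of five equal loose grinding balls of polished white ceramic, 20 mm across, about 26 g, slippery (friction about 0.3); they roll easily but come to rest, and stay at rest on slopes below about 8 degrees.
- ball3_center (a point): Centre of one of five equal loose grinding balls of polished white ceramic, 20 mm across, about 26 g, slippery (friction about 0.3); they roll easily but come to rest, and stay at rest on slopes below about 8 degrees.
- ball4_center (a point): Centre of one of five equal loose grinding balls of polished white ceramic, 20 mm across, about 26 g, slippery (friction about 0.3); they roll easily but come to rest, and stay at rest on slopes below about 8 degrees.
- crucible: Bystander to leave alone: small porcelain crucible. Origin: centre of its underside.
- reagent: Bystander to leave alone: small capped reagent bottle. Origin: centre of its underside.
- ribbed_box: Bystander to leave alone: dark ribbed specimen box. Origin: centre of its underside.
- white_jar: Bystander to leave alone: white jar lying on its side. Origin: centre of its underside.
- brown_bottle: Bystander to leave alone: tall square brown bottle. Origin: centre of its underside.
- mill_lid: Bystander to leave alone: steel lid of the grinding jar, 120 mm disc with a knob. Origin: centre of its underside.
Mind the look-alikes: they are no part of the job. Leave any blue or green look-alike of the scoop alone.

How it is judged (in metres and radians):
On the way, in this order (a step that is already met when the one before it is completed fails the run):
1. The scoop, out of its stand, lies flat on its bottom in the tray or on the bench, let go (angle between scoop's own z axis and vertical below 0.12 rad and height (world z) of scoop below 0.02 m and horizontal distance between scoop and stand above 0.08 m and contact force between the fingers and scoop below 0.1 N and linear speed of scoop below 0.03 m/s), for 0.2 s.
2. The scoop is held above the bench with at least one ball in its pan (height (world z) of scoop above 0.05 m and contact force between the fingers and scoop above 1 N and distance between any of ball0_center, ball1_center, ball2_center, ball3_center, ball4_center and scoop_pan below 0.055 m), for 0.3 s.
At the end, for the whole second after the job is handed in: All five balls lie inside the grinding jar (centres within 45 mm of its axis and below its rim); the jar stands upright; the scoop lies flat (within 0.12 rad) on its bottom in the tray or on the bench, let go and at rest (horizontal distance between each of ball0_center, ball1_center, ball2_center, ball3_center, ball4_center and mill_jar below 0.045 m and z of each of ball0_center, ball1_center, ball2_center, ball3_center, ball4_center in the frame of mill_jar below 0.06 m and angle between scoop's own z axis and vertical below 0.12 rad and height (world z) of scoop below 0.02 m and linear speed of scoop below 0.02 m/s and contact force between the fingers and scoop below 0.1 N and angle between mill_jar's own z axis and vertical below 0.05 rad); the robot touches nothing.
It fails at once if A ball is touched by the fingers (contact force between the fingers and ball0 above 0.3 N or contact force between the fingers and ball1 above 0.3 N or contact force between the fingers and ball2 above 0.3 N or contact force between the fingers and ball3 above 0.3 N or contact force between the fingers and ball4 above 0.3 N).
It fails at once if A ball falls from high up (faster than 1.7 m/s, about 15 cm of fall) (linear speed of any of ball0, ball1, ball2, ball3, ball4 above 1.7 m/s).
It fails at once if The grinding jar is pushed more than 30 mm (distance of mill_jar from where it was at the start of the episode above 0.03 m).
It fails at once if A bystander is moved more than 25 mm (distance of any of crucible, reagent, ribbed_box, white_jar, brown_bottle, mill_lid from where it was at the start of the episode above 0.025 m).
It also fails if it takes over 72 s, if anything falls off the work surface, if the arm or the gripper's body presses on something with over 40 N, if the wrist force passes 120 N, or if a joint passes its speed limit or range.

## Working session

There is one attempt and no reset: what is moved stays moved. The work goes in short steps, Python scripts to look and compute and a tool call to move; the robot and the scene stay as the last step left them, time stands still between calls to the robot, and variables do not carry over. Pictures are saved under pics/ and viewed, at most 10 in all, crops included, and the job is handed in when it is done.

Besides the shell and the picture viewer there is one more tool, called after "Emit:" by a JSON object that holds its "name" and its "arguments", one argument or row to a line. play_rows: Moves the arm, as the interface text tells. Its arguments: {"type":"object","properties":{"deltas":{"type":"array"},"grip_force":{"type":"number"}},"required":["deltas"]}

```bash
ls; mkdir -p pics; python3 - <<'E'
from bench import status, vision, arm
import cv2,numpy as np
s=status.sense();print(s['tool_pos'],s['tool_rot'],s['clock'],s['finger_gap'])
ims=[]
for n in ("scene","top"):
    p,d=vision.capture(n); np.savez(f'{n}.npz',p=p,d=d,c=np.array(vision.calibration(n),dtype=object))
    c=vision.calibration(n);print(n,c)
    cv2.imwrite(f'pics/{n}.png',cv2.resize(p[:,:,::-1],(768,576),interpolation=cv2.INTER_CUBIC))
print(vision.calibration('wrist'))
E
```

```text
pics
[ 0.25277021 -0.59815876  0.23040157] [[ 9.21109739e-01  3.89302273e-01 -7.68117193e-04]
 [ 3.89303016e-01 -9.21108443e-01  1.54856342e-03]
 [-1.04659972e-04 -1.72542719e-03 -9.99998506e-01]] 0.0 0.08503188099885257
scene {'vfov': 46.158182977223156, 'cx': 261.11086656696244, 'cy': 185.31714210227375, 'k1': -0.002913543135737391, 'cam_to_world': array([[-0.85805379, -0.36981239,  0.35634602, -0.12956175],
       [-0.51340384,  0.63479343, -0.57745458,  0.97726566],
       [-0.01265626, -0.67843651, -0.73455001,  1.45897703],
       [ 0.        ,  0.        ,  0.        ,  1.        ]])}
top {'vfov': 50.72717493249472, 'cx': 254.51136831230826, 'cy': 193.22306598880908, 'k1': -0.01668132136137571, 'cam_to_world': array([[-0.02262084, -0.99069343,  0.13421933,  0.30003375],
       [-0.99789969,  0.03052601,  0.05713472, -0.17725939],
       [-0.06070017, -0.13264499, -0.98930319,  1.90949067],
       [ 0.        ,  0.        ,  0.        ,  1.        ]])}
{'vfov': 61.74639105157169, 'cx': 250.89679720178907, 'cy': 189.95737028921917, 'k1': -0.057530869223219025, 'mount': array([[-7.24163819e-05, -9.48225850e-01, -3.17596807e-01,
         8.25038517e-02],
       [ 9.99999997e-01, -6.50664978e-05, -3.37492263e-05,
         4.21178241e-04],
       [ 1.13369769e-05, -3.17596808e-01,  9.48225852e-01,
        -1.43206274e-01],
       [ 0.00000000e+00,  0.00000000e+00,  0.00000000e+00,
         1.00000000e+00]])}
```

View pics/scene.png

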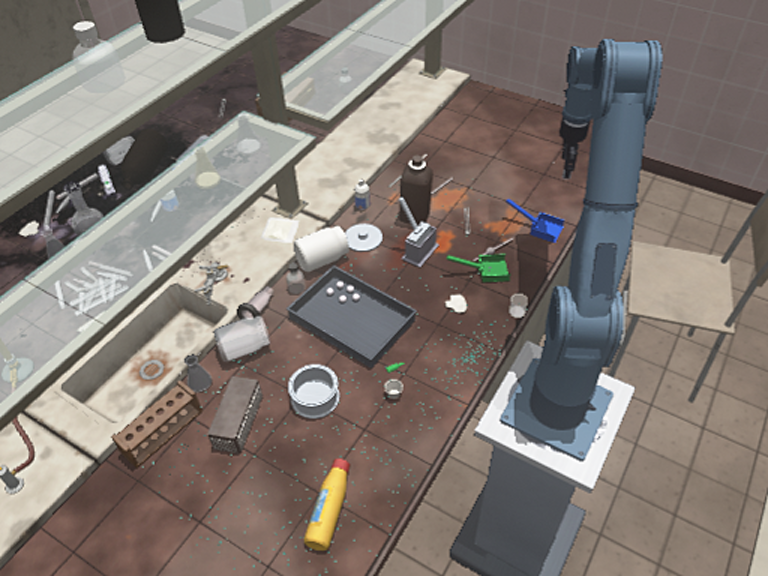

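View pics/top.png

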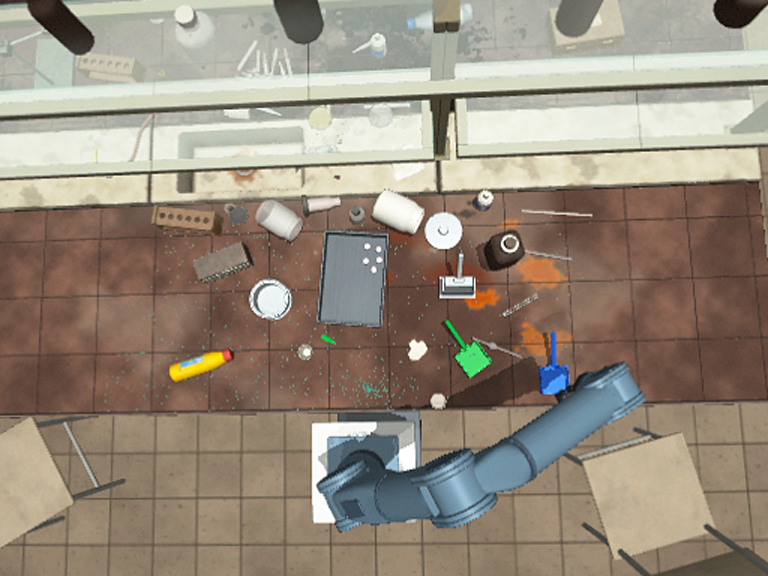

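```bash
cat > h.py <<'E'
import numpy as np, cv2
from bench import status, vision
def K(c):
    f=192/np.tan(np.radians(c['vfov']/2)); return np.array([[f,0,c['cx']],[0,f,c['cy']],[0,0,1.]])
def T(name,c,s=None):
    if name!='wrist': return c['cam_to_world']
    M=np.eye(4); M[:3,:3]=s['tool_rot']; M[:3,3]=s['tool_pos']; return M@c['mount']
def ray(px,c,M):
    px=np.array(px,float).reshape(-1,1,2)
    u=cv2.undistortPoints(px,K(c),np.array([c['k1'],0,0,0,0.])).reshape(-1,2)
    return M[:3,3],np.c_[u,np.ones(len(u))]@M[:3,:3].T
def plane(px,c,M,z):
    o,d=ray(px,c,M); return o+d*((z-o[2])/d[:,2])[:,None]
def proj(P,c,M):
    P=np.asarray(P,float).reshape(-1,3); Mi=np.linalg.inv(M); q=P@Mi[:3,:3].T+Mi[:3,3]
    return cv2.projectPoints(q,np.zeros(3),np.zeros(3),K(c),np.array([c['k1'],0,0,0,0.]))[0].reshape(-1,2)
def shot(name):
    s=status.sense(); c=vision.calibration(name); p,d=vision.capture(name)
    return p,d,c,T(name,c,s),s
def two(pa,ca,Ma,pb,cb,Mb):
    oa,da=ray(pa,ca,Ma); ob,db=ray(pb,cb,Mb); da=da[0];db=db[0]
    A=np.c_[da,-db]; t=np.linalg.lstsq(A,ob-oa,rcond=None)[0]
    a=oa+da*t[0]; b=ob+db*t[1]; return (a+b)/2,np.linalg.norm(a-b)
def rel(dst,s):  # world shift -> tool cm
    return np.round(100*(s['tool_rot'].T@(np.array(dst)-s['tool_pos'])),2)
E
python3 - <<'E'
from h import *
np.set_printoptions(precision=3,suppress=True)
ct=vision.calibration('top');Mt=T('top',ct);cs=vision.calibration('scene');Ms=T('scene',cs)
f=lambda l:(np.array(l,float)+.5)/1.5-.5
print('tray',plane(f([(325,231),(388,233),(381,327),(318,323)]),ct,Mt,.042))
print('trayS',plane(f([(335,268),(415,318),(372,361),(290,314)]),cs,Ms,.042))
print('jar',plane(f([(270,299)]),ct,Mt,.062),plane(f([(314,384)]),cs,Ms,.062))
print('balls',plane(f([(366,246),(379,249),(377,260),(366,261),(374,269)]),ct,Mt,.014))
print('ballsS',plane(f([(330,291),(340,285),(348,287),(342,299),(355,297)]),cs,Ms,.014))
print('end',two(f([(460,252)]),ct,Mt,f([(404,200)]),cs,Ms))
print('stand',plane(f([(440,278),(475,278),(475,298),(440,298)]),ct,Mt,.075))
print('bystanders: lid',plane(f([(443,231)]),ct,Mt,.01),'bottle',plane(f([(509,244)]),ct,Mt,.2))
E
```

```text
tray [[ 0.748  0.107  0.042]
 [ 0.734 -0.092  0.042]
 [ 0.439 -0.064  0.042]
 [ 0.456  0.132  0.042]]
trayS [[ 0.721 -0.088  0.042]
 [ 0.429 -0.042  0.042]
 [ 0.454  0.137  0.042]
 [ 0.73   0.117  0.042]]
jar [[0.533 0.278 0.062]] [[0.532 0.28  0.062]]
balls [[ 0.701 -0.02   0.014]
 [ 0.689 -0.061  0.014]
 [ 0.654 -0.054  0.014]
 [ 0.652 -0.019  0.014]
 [ 0.625 -0.044  0.014]]
ballsS [[ 0.699 -0.027  0.014]
 [ 0.687 -0.06   0.014]
 [ 0.663 -0.066  0.014]
 [ 0.653 -0.019  0.014]
 [ 0.625 -0.044  0.014]]
end (array([ 0.629, -0.309,  0.178]), np.float64(0.01987563643000873))
stand [[ 0.581 -0.249  0.075]
 [ 0.577 -0.355  0.075]
 [ 0.516 -0.352  0.075]
 [ 0.519 -0.247  0.075]]
bystanders: lid [[ 0.741 -0.266  0.01 ]] bottle [[ 0.653 -0.443  0.2  ]]
```

Emit:
{"name": "play_rows", "arguments": {
  "deltas": [
    {"x": 0,"y": 0,"z": -4,"spin": 0,"claw": 0},
    {"x": 34.3,"y": -17.8,"z": -13,"spin": 25,"claw": 0},
    {"x": 34.3,"y": -17.8,"z": -13,"spin": 25,"claw": 0},
    {"x": 34.3,"y": -17.8,"z": -13,"spin": 25,"claw": 0},
    {"x": 34.3,"y": -17.8,"z": -13,"spin": 25,"claw": 0},
    {"x": 34.3,"y": -17.8,"z": -13,"spin": 25,"claw": 0},
    {"x": 34.3,"y": -17.8,"z": -13,"spin": 25,"claw": 0},
    {"x": 34.3,"y": -17.8,"z": -13,"spin": 25,"claw": 0},
    {"x": 34.3,"y": -17.8,"z": -13,"spin": 25,"claw": 0},
    {"x": 34.3,"y": -17.8,"z": -13,"spin": 25,"claw": 0}
  ],
  "grip_force": 20
}}

```text
clock: 0.93
tool_pos: [0.4865, -0.3162, 0.3564]
tool_rot: [[0.999, -0.037, -0.001], [-0.037, -0.999, 0.0], [-0.001, -0.0, -1.0]]
contact_force: [0.3, -0.9, -0.5]
finger_gap: 0.0853
grasp_force: 0.0
```

Emit:
{"name": "play_rows", "arguments": {
  "deltas": [
    {"x": 0,"y": 0,"z": 0,"spin": 0,"claw": 0},
    {"x": 0,"y": 0,"z": 0,"spin": 0,"claw": 0},
    {"x": 0,"y": 0,"z": 0,"spin": 0,"claw": 0}
  ]
}}

```text
clock: 1.18
tool_pos: [0.4852, -0.3184, 0.3557]
tool_rot: [[0.999, -0.036, -0.001], [-0.036, -0.999, -0.0], [-0.001, 0.0, -1.0]]
contact_force: [0.1, 0.7, -0.4]
finger_gap: 0.0855
grasp_force: 0.0
```

```bash
python3 - <<'E'
from h import *
p,d,c,M,s=shot('wrist'); print(s['tool_pos'],s['tool_rot'],s['clock'],np.abs(s['qd']).max())
np.savez('w1.npz',p=p,d=d,M=M)
cv2.imwrite('pics/w1.png',cv2.resize(p[:,:,::-1],(768,576)))
E
```

```text
[ 0.48517944 -0.31836852  0.35572485] [[ 9.99333161e-01 -3.64911060e-02 -1.27775789e-03]
 [-3.64914002e-02 -9.99333945e-01 -2.07648716e-04]
 [-1.26932951e-03  2.54137422e-04 -9.99999162e-01]] 1.1833 1.5129141148922307
```

View pics/w1.png

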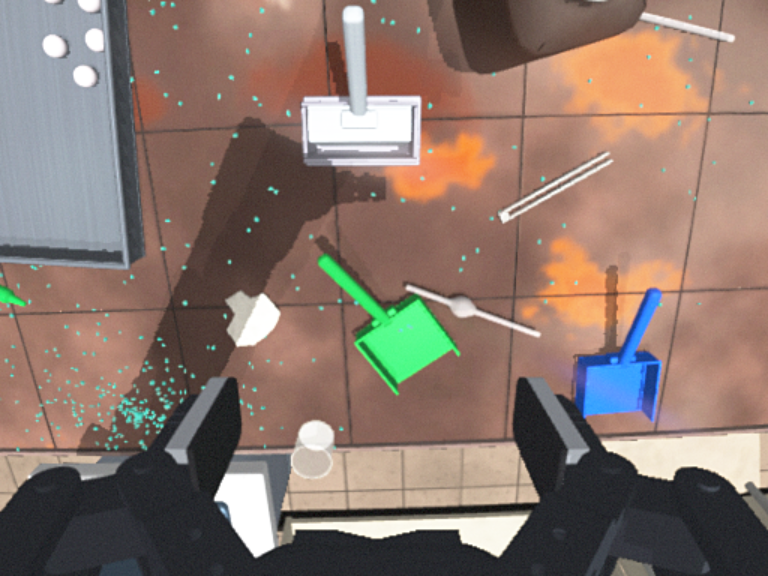

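```bash
python3 - <<'E'
from h import *
np.set_printoptions(precision=4,suppress=True)
z=np.load('w1.npz');M=z['M'];d=z['d'];c=vision.calibration('wrist');s=status.sense()
f=lambda l:(np.array(l,float)+.5)/1.5-.5
for q in [(353,15),(354,40),(355,70),(356,90),(358,105),(305,99),(418,99),(418,162),(305,162)]:
    px=f([q]); o,r=ray(px,c,M); u,v=np.round(px[0]).astype(int); D=np.median(d[v-1:v+2,u-1:u+2]); print(q,D,o+r[0]*D)
top=np.load('top.npz',allow_pickle=True);ct=vision.calibration('top')
print('end tri',two(f([(353,12)]),c,M,f([(460,251)]),ct,T('top',ct)))
print(plane(f([(353,12)]),c,M,.18))
print('stand top',plane(f([(303,97),(420,97),(420,164),(303,164)]),c,M,.075))
print('white thing',plane(f([(250,318)]),c,M,.0))
E
```

```text
(353, 15) 0.2784146 [ 0.6305 -0.3098  0.1842]
(354, 40) 0.29446745 [ 0.6188 -0.3093  0.1712]
(355, 70) 0.3244337 [ 0.604  -0.308   0.1446]
(356, 90) 0.34687647 [ 0.5924 -0.3074  0.1248]
(358, 105) 0.36809942 [ 0.5827 -0.3077  0.1057]
(305, 99) 0.4593027 [ 0.5939 -0.2534  0.0063]
(418, 99) 0.45934975 [ 0.5898 -0.3621  0.0063]
(418, 162) 0.47868812 [ 0.5303 -0.3614  0.0059]
(305, 162) 0.47988242 [ 0.5345 -0.2485  0.0047]
end tri (array([ 0.6468, -0.3082,  0.1317]), np.float64(0.007893039150659026))
[[ 0.633  -0.3098  0.18  ]]
stand top [[ 0.592  -0.2614  0.075 ]
 [ 0.5883 -0.3581  0.075 ]
 [ 0.5338 -0.3575  0.075 ]
 [ 0.5376 -0.257   0.075 ]]
white thing [[ 0.3666 -0.1718 -0.    ]]
```

Emit:
{"name": "play_rows", "arguments": {
  "deltas": [
    {"x": 4,"y": -0.4,"z": 0,"spin": 0,"claw": 0.3},
    {"x": 8,"y": -0.8,"z": 0,"spin": 0,"claw": 0.3},
    {"x": 12,"y": -1.2,"z": 2,"spin": 0,"claw": 0.3},
    {"x": 13.9,"y": -1.45,"z": 6,"spin": 0,"claw": 0.3},
    {"x": 13.9,"y": -1.45,"z": 10,"spin": 0,"claw": 0.3},
    {"x": 13.9,"y": -1.45,"z": 14,"spin": 0,"claw": 0.3},
    {"x": 13.9,"y": -1.45,"z": 14,"spin": 0,"claw": 0.3},
    {"x": 13.9,"y": -1.45,"z": 14,"spin": 0,"claw": 0.3},
    {"x": 13.9,"y": -1.45,"z": 14,"spin": 0,"claw": 0.3}
  ]
}}

```text
clock: 1.98
tool_pos: [0.6255, -0.3105, 0.2186]
tool_rot: [[0.999, -0.039, 0.002], [-0.039, -0.999, -0.002], [0.002, 0.002, -1.0]]
contact_force: [1.6, 0.0, 1.1]
finger_gap: 0.06
grasp_force: 0.0
```

```bash
python3 - <<'E'
from h import *
s=status.sense(); print(s['tool_pos'],s['finger_gap'],np.abs(s['qd']).max(),rel((.625,-.309,.152),s))
E
```

```text
[ 0.62551712 -0.31050042  0.2186346 ] 0.05996341834056398 1.868007917416775 [-0.07 -0.16  6.66]
```

Emit:
{"name": "play_rows", "arguments": {
  "deltas": [
    {"x": 0,"y": -0.1,"z": 3,"spin": 0,"claw": 0.3},
    {"x": 0,"y": -0.1,"z": 6.6,"spin": 0,"claw": 0.3},
    {"x": 0,"y": -0.1,"z": 6.6,"spin": 0,"claw": 0.4},
    {"x": 0,"y": -0.1,"z": 6.6,"spin": 0,"claw": 1},
    {"x": 0,"y": -0.1,"z": 6.6,"spin": 0,"claw": 1},
    {"x": 0,"y": -0.1,"z": 6.6,"spin": 0,"claw": 1},
    {"x": 0,"y": -0.1,"z": 6.6,"spin": 0,"claw": 1},
    {"x": 0,"y": -0.1,"z": 6.6,"spin": 0,"claw": 1},
    {"x": 0,"y": -0.1,"z": 6.6,"spin": 0,"claw": 1}
  ],
  "grip_force": 50
}}

```text
clock: 2.73
tool_pos: [0.6277, -0.3088, 0.1537]
tool_rot: [[0.999, -0.037, 0.006], [-0.037, -0.999, -0.003], [0.006, 0.003, -1.0]]
contact_force: [1.9, -1.9, 7.0]
finger_gap: 0.0115
grasp_force: 49.7
```

Emit:
{"name": "play_rows", "arguments": {
  "deltas": [
    {"x": 0,"y": 0,"z": 0,"spin": 0,"claw": 1},
    {"x": 0,"y": 0,"z": -1,"spin": 0,"claw": 1},
    {"x": 0,"y": 0,"z": -2,"spin": 0,"claw": 1},
    {"x": 0,"y": 0,"z": -3,"spin": 0,"claw": 1},
    {"x": 0,"y": 0,"z": -5,"spin": 0,"claw": 1},
    {"x": 0,"y": 0,"z": -7,"spin": 0,"claw": 1},
    {"x": 0,"y": 0,"z": -9,"spin": 0,"claw": 1},
    {"x": 0,"y": 0,"z": -11,"spin": 0,"claw": 1},
    {"x": 0,"y": 0,"z": -12,"spin": 0,"claw": 1},
    {"x": 0,"y": 0,"z": -12,"spin": 0,"claw": 1}
  ]
}}

```text
clock: 3.57
tool_pos: [0.6266, -0.3082, 0.2739]
tool_rot: [[0.999, -0.037, 0.005], [-0.037, -0.999, -0.002], [0.005, 0.002, -1.0]]
contact_force: [0.7, 0.1, -1.3]
finger_gap: 0.0121
grasp_force: 48.9
```

```bash
python3 - <<'E'
from h import *
p,d,c,M,s=shot('wrist');ps,ds,cs,Ms,_=shot('scene'); print(s['tool_pos'],s['contact_force'],s['ft_torque'],s['grasp_force'])
x,y=proj(s['tool_pos'],cs,Ms)[0].astype(int); print(x,y)
a=cv2.resize(ps[max(0,y-60):y+84,x-96:x+96,::-1],(768,576)); b=cv2.resize(p[:,:,::-1],(768,576))
cv2.imwrite('pics/l1.png',cv2.resize(np.hstack([a,b]),(800,300)))
E
```

```text
[ 0.62662499 -0.30818958  0.27386139] [ 0.68209514  0.1183239  -1.32315245] [-0.03958486 -0.08361689  0.05962337] 48.861510157585144
267 115
```

View pics/l1.png

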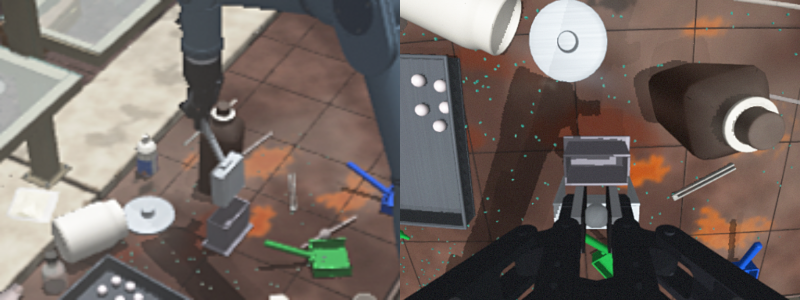

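Emit:
{"name": "play_rows", "arguments": {
  "deltas": [
    {"x": -1,"y": -4,"z": 0,"spin": 0,"claw": 1},
    {"x": -3,"y": -8,"z": 0,"spin": 0,"claw": 1},
    {"x": -6,"y": -11,"z": 0,"spin": 0,"claw": 1},
    {"x": -9,"y": -13.5,"z": 0,"spin": 0,"claw": 1},
    {"x": -10,"y": -13.5,"z": 0,"spin": 0,"claw": 1},
    {"x": -10,"y": -13.5,"z": 0,"spin": 0,"claw": 1},
    {"x": -10,"y": -13.5,"z": 0,"spin": 0,"claw": 1}
  ],
  "grip_force": 20
}}

```text
clock: 4.25
tool_pos: [0.5295, -0.1691, 0.2694]
tool_rot: [[0.999, -0.036, -0.001], [-0.036, -0.999, -0.0], [-0.001, 0.0, -1.0]]
contact_force: [-0.1, -0.4, -0.8]
finger_gap: 0.012
grasp_force: 48.8
```

Emit:
{"name": "play_rows", "arguments": {
  "deltas": [
    {"x": 0,"y": 0,"z": 0,"spin": 0,"claw": 1},
    {"x": 0,"y": 0,"z": 0,"spin": 0,"claw": 1},
    {"x": 0,"y": 0,"z": 0,"spin": 0,"claw": 1}
  ],
  "grip_force": 20
}}

```text
clock: 4.5
tool_pos: [0.5308, -0.1697, 0.2697]
tool_rot: [[0.999, -0.037, -0.0], [-0.037, -0.999, 0.0], [-0.0, -0.0, -1.0]]
contact_force: [-0.2, -0.6, -1.9]
finger_gap: 0.0122
grasp_force: 48.8
```

```bash
cat >> h.py <<'E'
def view(fn,both=True,h=(60,84)):
    p,d,c,M,s=shot('wrist');ps,ds,cs,Ms,_=shot('scene'); print(s['tool_pos'],s['contact_force'],s['ft_torque'],s['grasp_force'],s['finger_gap'],s['clock'])
    x,y=proj(s['tool_pos'],cs,Ms)[0].astype(int); x=max(96,min(416,x)); y=max(60,y)
    a=cv2.resize(ps[y-60:y+84,x-96:x+96,::-1],(768,576)); b=cv2.resize(p[:,:,::-1],(768,576))
    np.savez(fn+'.npz',p=p,d=d,M=M,ps=ps,ds=ds)
    cv2.imwrite(f'pics/{fn}.png',cv2.resize(np.hstack([a,b]),(800,300)))
E
python3 -c "
from h import *
view('l2')"
```

```text
[ 0.53080299 -0.16969409  0.26972983] [-0.24801566 -0.63446849 -1.89967236] [ 0.02823711 -0.09002716 -0.02150055] 48.782304525375366 0.01221568924431469 4.5
```

View pics/l2.png

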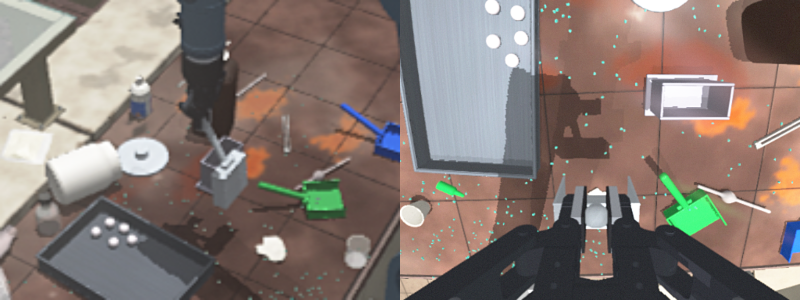

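Emit:
{"name": "play_rows", "arguments": {
  "deltas": [
    {"x": 0,"y": 0,"z": 0,"spin": 0,"claw": 0.95},
    {"x": 0,"y": 0,"z": 0,"spin": 0,"claw": 0.95}
  ],
  "grip_force": 20
}}

```text
clock: 4.77
tool_pos: [0.5304, -0.1691, 0.2701]
tool_rot: [[0.999, -0.037, -0.0], [-0.037, -0.999, 0.0], [-0.0, -0.0, -1.0]]
contact_force: [-0.2, 0.6, -0.6]
finger_gap: 0.0121
grasp_force: 48.8
```

Emit:
{"name": "play_rows", "arguments": {
  "deltas": [
    {"x": 0,"y": 0,"z": 0,"spin": 0,"claw": 0.9},
    {"x": 0,"y": 0,"z": 0,"spin": 0,"claw": 0.9}
  ],
  "grip_force": 20
}}

```text
clock: 4.93
tool_pos: [0.5303, -0.169, 0.2702]
tool_rot: [[0.999, -0.037, 0.0], [-0.037, -0.999, 0.0], [0.0, -0.0, -1.0]]
contact_force: [0.3, 0.5, -0.9]
finger_gap: 0.0122
grasp_force: 48.8
```

Emit:
{"name": "play_rows", "arguments": {
  "deltas": [
    {"x": 0,"y": 0,"z": 4,"spin": 0,"claw": 0.9},
    {"x": 0,"y": 0,"z": 8,"spin": 0,"claw": 0.9},
    {"x": 0,"y": 0,"z": 10.5,"spin": 0,"claw": 0.9},
    {"x": 0,"y": 0,"z": 10.5,"spin": 0,"claw": 0.9},
    {"x": 0,"y": 0,"z": 10.5,"spin": 0,"claw": 0.9}
  ],
  "grip_force": 20
}}

```text
clock: 5.35
tool_pos: [0.5296, -0.1689, 0.1648]
tool_rot: [[0.999, -0.036, -0.002], [-0.036, -0.999, 0.001], [-0.002, -0.001, -1.0]]
contact_force: [1.9, -0.7, -0.7]
finger_gap: 0.0124
grasp_force: 48.8
```

Emit:
{"name": "play_rows", "arguments": {
  "deltas": [
    {"x": 0,"y": 0,"z": 0,"spin": 0,"claw": 0.86},
    {"x": 0,"y": 0,"z": 0,"spin": 0,"claw": 0.86}
  ],
  "grip_force": 20
}}

```text
clock: 5.52
tool_pos: [0.532, -0.1695, 0.1676]
tool_rot: [[0.999, -0.037, 0.004], [-0.037, -0.999, -0.001], [0.004, 0.001, -1.0]]
contact_force: [-0.2, -0.2, -1.5]
finger_gap: 0.0119
grasp_force: 45.7
```

Emit:
{"name": "play_rows", "arguments": {
  "deltas": [
    {"x": 0,"y": 0,"z": 0,"spin": 0,"claw": 0.85},
    {"x": 0,"y": 0,"z": 0,"spin": 0,"claw": 0.85}
  ],
  "grip_force": 20
}}

```text
clock: 5.68
tool_pos: [0.5312, -0.1693, 0.1667]
tool_rot: [[0.999, -0.037, 0.003], [-0.037, -0.999, -0.001], [0.003, 0.001, -1.0]]
contact_force: [-0.0, 0.3, -1.5]
finger_gap: 0.013
grasp_force: 8.2
```

```bash
cat >> h.py <<'E'
def cloud(name,lo,hi,step=1):
    p,d,c,M,s=shot(name); v,u=np.mgrid[0:384:step,0:512:step]; D=d[v,u].ravel()
    o,r=ray(np.c_[u.ravel(),v.ravel()],c,M); P=o+r*D[:,None]
    m=(D>0)&np.all((P>lo)&(P<hi),1); return P[m],p[v,u].reshape(-1,3)[m],s
E
python3 - <<'E'
from h import *
np.set_printoptions(precision=3,suppress=True)
P,C,s=cloud('scene',(.38,-.24,.008),(.68,-.1,.15)); print(s['ft_torque'],s['contact_force'],s['grasp_force'],len(P))
for a in np.arange(0,.15,.015):
    m=(P[:,2]>a)&(P[:,2]<=a+.015)
    if m.sum()>3: print(round(a,3),m.sum(),'x',P[m,0].min(),P[m,0].max(),'y',P[m,1].min(),P[m,1].max())
E
```

```text
[-0.033 -0.101  0.03 ] [-0.013  0.338 -1.527] 8.242836892604828 381
0.0 30 x 0.38025304058553006 0.6766984680736821 y -0.23531503007547316 -0.10797975957847639
0.015 34 x 0.44694523372078215 0.4757731418097985 y -0.20463448687653374 -0.12117796850891072
0.03 38 x 0.4457563027242893 0.47811297197656594 y -0.20532284707275328 -0.12152986900547003
0.045 39 x 0.4479212221018562 0.4785289469964083 y -0.20798266237399576 -0.12317040421721726
0.06 38 x 0.44640490563768126 0.4806444492683674 y -0.21162683324563614 -0.1211722764459362
0.075 46 x 0.44792709114989854 0.4839509643563121 y -0.2094255119696471 -0.12021320937123559
0.09 110 x 0.4511478174142413 0.4871111475504037 y -0.2117471190822393 -0.12013200208040886
0.105 18 x 0.4637101694622198 0.4962376481071528 y -0.17959361654405015 -0.15562355774822945
0.12 14 x 0.4822207433665117 0.5029938828190406 y -0.17027269744773688 -0.15617355696278046
0.135 14 x 0.4867452804251296 0.5098918155282617 y -0.17339493864259992 -0.16089959308206003
```

Emit:
{"name": "play_rows", "arguments": {
  "deltas": [
    {"x": 0,"y": 0,"z": 0,"spin": 0,"claw": 0.848},
    {"x": 0,"y": 0,"z": 0,"spin": 0,"claw": 0.848}
  ]
}}

```text
clock: 5.9
tool_pos: [0.5304, -0.1691, 0.1656]
tool_rot: [[0.999, -0.036, 0.001], [-0.036, -0.999, -0.0], [0.001, 0.0, -1.0]]
contact_force: [-0.4, 0.7, 0.6]
finger_gap: 0.013
grasp_force: 0.7
```

Emit:
{"name": "play_rows", "arguments": {
  "deltas": [
    {"x": 0,"y": 0,"z": 0,"spin": 0,"claw": 0.846},
    {"x": 0,"y": 0,"z": 0,"spin": 0,"claw": 0.846},
    {"x": 0,"y": 0,"z": 0,"spin": 0,"claw": 0.849},
    {"x": 0,"y": 0,"z": 0,"spin": 0,"claw": 0.852}
  ]
}}

```text
clock: 6.23
tool_pos: [0.5303, -0.169, 0.1653]
tool_rot: [[0.999, -0.036, 0.0], [-0.036, -0.999, -0.0], [0.0, 0.0, -1.0]]
contact_force: [-0.2, -0.6, 0.6]
finger_gap: 0.0123
grasp_force: 0.0
```

```bash
cat >> h.py <<'E'
def prof(lo=(.38,-.24,.008),hi=(.68,-.1,.15),name='scene'):
    np.set_printoptions(precision=3,suppress=True)
    P,C,s=cloud(name,lo,hi); print(s['tool_pos'],s['ft_torque'],s['contact_force'],s['grasp_force'],len(P),s['clock'])
    for a in np.arange(lo[2],hi[2],.015):
        m=(P[:,2]>a)&(P[:,2]<=a+.015)
        if m.sum()>3: print('%.3f n%d x %.3f %.3f y %.3f %.3f'%(a,m.sum(),P[m,0].min(),P[m,0].max(),P[m,1].min(),P[m,1].max()))
E
python3 -c "
from h import *
prof()"
```

```text
[ 0.53  -0.169  0.165] [-0.005 -0.026 -0.031] [-0.213 -0.608  0.582] 0.0 498 6.2333
0.008 n95 x 0.381 0.664 y -0.233 -0.105
0.023 n60 x 0.479 0.525 y -0.215 -0.123
0.038 n70 x 0.491 0.539 y -0.213 -0.123
0.053 n73 x 0.500 0.548 y -0.212 -0.121
0.068 n111 x 0.508 0.565 y -0.214 -0.121
0.083 n33 x 0.521 0.584 y -0.190 -0.144
0.098 n18 x 0.567 0.611 y -0.178 -0.157
0.113 n30 x 0.578 0.637 y -0.184 -0.162
0.128 n8 x 0.617 0.630 y -0.179 -0.165
```

Emit:
{"name": "play_rows", "arguments": {
  "deltas": [
    {"x": 0,"y": 0,"z": -4,"spin": 0,"claw": 0.8},
    {"x": 0,"y": 0,"z": -8,"spin": 0,"claw": 0.7},
    {"x": -4,"y": 0,"z": -12,"spin": 0,"claw": 0.4},
    {"x": -8,"y": 0,"z": -16,"spin": 0,"claw": 0.4},
    {"x": -8,"y": 0,"z": -18,"spin": 0,"claw": 0.4},
    {"x": -8,"y": 0,"z": -18,"spin": 0,"claw": 0.4},
    {"x": -8,"y": 0,"z": -18,"spin": 0,"claw": 0.4},
    {"x": -8,"y": 0,"z": -18,"spin": 0,"claw": 0.4}
  ]
}}

```text
clock: 6.95
tool_pos: [0.4504, -0.1661, 0.3452]
tool_rot: [[0.999, -0.037, 0.001], [-0.037, -0.999, -0.0], [0.001, 0.0, -1.0]]
contact_force: [0.1, 1.5, -0.3]
finger_gap: 0.051
grasp_force: 0.0
```

```bash
python3 -c "
from h import *
view('l3')
prof((.38,-.3,.008),(.75,-.08,.12))"
```

```text
[ 0.45039012 -0.16605594  0.34516705] [ 0.122177    1.45136046 -0.33313902] [-0.01428058 -0.00018585  0.01005971] 0.0 0.051025446549529854 6.95
[ 0.45  -0.166  0.344] [-0.009 -0.003 -0.026] [ 0.284 -0.905  0.113] 0.0 1104 7.05
0.008 n340 x 0.381 0.749 y -0.298 -0.080
0.023 n328 x 0.386 0.749 y -0.298 -0.080
0.038 n231 x 0.386 0.747 y -0.299 -0.080
0.053 n112 x 0.392 0.750 y -0.300 -0.108
0.068 n77 x 0.432 0.750 y -0.299 -0.118
0.083 n16 x 0.574 0.750 y -0.293 -0.127
```

View pics/l3.png

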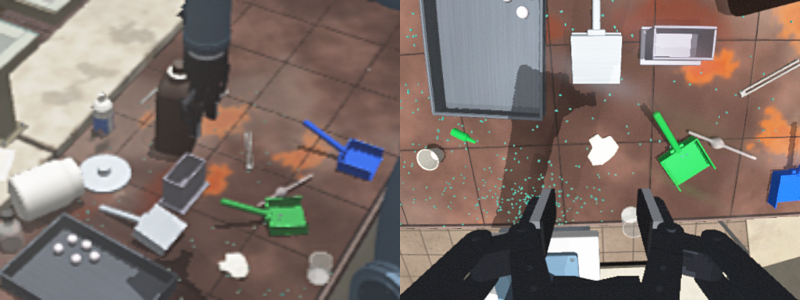

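```bash
python3 - <<'E'
from h import *
np.set_printoptions(precision=4,suppress=True)
z=np.load('l3.npz');c=vision.calibration('wrist');M=z['M'];d=z['d']
for px in [(222,104),(280,104),(222,48),(280,48),(251,30),(251,15),(251,4)]:
    o,r=ray([px],c,M); print(px,o+r[0]*np.median(d[px[1]-1:px[1]+2,px[0]-1:px[0]+2]))
row=z['p'][8,230:275].astype(int).sum(1); print(row)
row=z['p'][30,230:275].astype(int).sum(1); print(row)
cs=vision.calibration('scene');Ms=T('scene',cs);ps=z['ps'];ds=z['ds']
v,u=np.mgrid[0:384,0:512];o,r=ray(np.c_[u.ravel(),v.ravel()],cs,Ms);P=o+r*ds.ravel()[:,None]
C=ps.reshape(-1,3).astype(int)
m=(P[:,2]>.004)&(P[:,2]<.06)&(P[:,0]>.54)&(P[:,0]<.72)&(np.abs(P[:,1]+.18)<.04)&(C.min(1)>80)&(C.max(1)-C.min(1)<40)
Q=P[m]
for a in np.arange(.54,.72,.01):
    k=(Q[:,0]>a)&(Q[:,0]<a+.01)
    if k.any(): print('%.2f'%a,k.sum(),Q[k].mean(0),Q[k,1].min(),Q[k,1].max())
E
```

```text
(222, 104) [ 0.5066 -0.1277  0.0264]
(280, 104) [ 0.5037 -0.2087  0.0266]
(222, 48) [ 0.5777 -0.1338  0.0463]
(280, 48) [ 0.575  -0.2079  0.046 ]
(251, 30) [ 0.6001 -0.1717  0.029 ]
(251, 15) [ 0.6187 -0.1724  0.0262]
(251, 4) [ 0.6324 -0.1729  0.0235]
[282 284 273 283 279 280 282 282 281 274 270 293 283 302 280 234 412 647
 722 740 749 744 747 739 727 699 449 288 312 317 319 313 311 307 315 329
 323 313 305 329 327 335 327 335 329]
[275 276 283 279 271 269 285 282 293 275 277 282 275 279 222 176 425 657
 730 751 752 752 750 747 743 708 458 281 287 294 287 302 304 307 301 291
 311 302 286 307 305 305 300 310 313]
0.54 37 [ 0.545  -0.1744  0.0379] -0.216944144563187 -0.14087948632495695
0.55 29 [ 0.5551 -0.1758  0.0407] -0.21031047331334563 -0.14112143377423658
0.56 35 [ 0.5646 -0.1728  0.044 ] -0.2081000409643945 -0.14072405923440745
0.57 15 [ 0.5735 -0.175   0.0433] -0.21310710708898628 -0.14059075027228873
0.58 9 [ 0.584  -0.1688  0.034 ] -0.185190398095614 -0.15849404506459241
0.59 9 [ 0.5955 -0.1651  0.0263] -0.17223509134933734 -0.1550302659423599
0.60 6 [ 0.6063 -0.179   0.0192] -0.20654561275059535 -0.16243174341487454
0.61 6 [ 0.6155 -0.1729  0.0199] -0.1816132408921547 -0.1667916547322459
0.62 6 [ 0.6244 -0.1748  0.0199] -0.19440215794695992 -0.1645796673301163
0.63 7 [ 0.6334 -0.1691  0.0181] -0.17358507124724465 -0.163332841220847
0.64 10 [ 0.6461 -0.1821  0.0146] -0.21791636112188795 -0.16508177654624956
0.65 8 [ 0.6541 -0.1788  0.013 ] -0.21048207065953695 -0.16845049182080318
0.66 9 [ 0.6664 -0.1791  0.0119] -0.21289098253085936 -0.16565996667356386
0.67 7 [ 0.675  -0.1822  0.0085] -0.21968706251621284 -0.15922247426161484
0.68 8 [ 0.6842 -0.1706  0.0095] -0.17528040027045333 -0.16230545582073996
0.70 1 [ 0.709  -0.2191  0.0122] -0.21907751543171416 -0.21907751543171416
0.71 6 [ 0.716  -0.2115  0.0099] -0.21993466841971343 -0.1827891879833139
```

Emit:
{"name": "play_rows", "arguments": {
  "deltas": [
    {"x": 4,"y": 0,"z": 2,"spin": 0,"claw": 0.45},
    {"x": 8,"y": 0,"z": 5,"spin": 0,"claw": 0.45},
    {"x": 12,"y": 0,"z": 8,"spin": 0,"claw": 0.45},
    {"x": 16,"y": 0,"z": 11,"spin": 0,"claw": 0.45},
    {"x": 19,"y": 0,"z": 14,"spin": 0,"claw": 0.45},
    {"x": 21,"y": 0,"z": 18,"spin": 0,"claw": 0.45},
    {"x": 21,"y": 0,"z": 22,"spin": 0,"claw": 0.45},
    {"x": 21,"y": 0,"z": 26,"spin": 0,"claw": 0.45},
    {"x": 21,"y": 0,"z": 29,"spin": 0,"claw": 0.45},
    {"x": 21,"y": 0,"z": 29,"spin": 0,"claw": 0.45}
  ]
}}

```text
clock: 7.93
tool_pos: [0.6549, -0.1719, 0.0461]
tool_rot: [[0.999, -0.035, -0.013], [-0.035, -0.999, 0.003], [-0.013, -0.003, -1.0]]
contact_force: [-1.8, 0.5, -1.2]
finger_gap: 0.0472
grasp_force: 0.0
```

Emit:
{"name": "play_rows", "arguments": {
  "deltas": [
    {"x": 0,"y": 0,"z": 0,"spin": 0,"claw": 0.45},
    {"x": 0,"y": 0,"z": 0,"spin": 0,"claw": 0.45}
  ]
}}

```text
clock: 8.1
tool_pos: [0.6603, -0.1737, 0.0553]
tool_rot: [[0.999, -0.036, -0.001], [-0.036, -0.999, 0.0], [-0.001, -0.0, -1.0]]
contact_force: [1.0, -0.5, 1.3]
finger_gap: 0.0471
grasp_force: 0.0
```

```bash
python3 -c "
from h import *
s=status.sense();print(s['tool_pos'],rel((.660,-.1738,.003),s),np.abs(s['qd']).max())"
```

```text
[ 0.66025269 -0.173651    0.05534437] [-0.02  0.02  5.23] 3.2190905762474813
```

Emit:
{"name": "play_rows", "arguments": {
  "deltas": [
    {"x": 0,"y": 0,"z": 2,"spin": 0,"claw": 0.45},
    {"x": 0,"y": 0,"z": 4,"spin": 0,"claw": 0.45},
    {"x": 0,"y": 0,"z": 5.2,"spin": 0,"claw": 0.5},
    {"x": 0,"y": 0,"z": 5.2,"spin": 0,"claw": 0.6},
    {"x": 0,"y": 0,"z": 5.2,"spin": 0,"claw": 1},
    {"x": 0,"y": 0,"z": 5.2,"spin": 0,"claw": 1},
    {"x": 0,"y": 0,"z": 5.2,"spin": 0,"claw": 1},
    {"x": 0,"y": 0,"z": 5.2,"spin": 0,"claw": 1},
    {"x": 0,"y": 0,"z": 5.2,"spin": 0,"claw": 1}
  ],
  "grip_force": 50
}}

```text
clock: 8.85
tool_pos: [0.6617, -0.1742, 0.0053]
tool_rot: [[0.999, -0.037, 0.003], [-0.037, -0.999, -0.001], [0.003, 0.001, -1.0]]
contact_force: [-1.0, 0.4, 6.5]
finger_gap: 0.0115
grasp_force: 52.2
```

Emit:
{"name": "play_rows", "arguments": {
  "deltas": [
    {"x": 0,"y": 0,"z": -1,"spin": 0,"claw": 1},
    {"x": 0,"y": 0,"z": -3,"spin": 0,"claw": 1},
    {"x": 0,"y": 0,"z": -6,"spin": 0,"claw": 1},
    {"x": 0,"y": 0,"z": -9,"spin": 0,"claw": 1},
    {"x": 0,"y": 0,"z": -12,"spin": 0,"claw": 1},
    {"x": 0,"y": 0,"z": -15,"spin": 0,"claw": 1},
    {"x": 0,"y": 0,"z": -18,"spin": 0,"claw": 1},
    {"x": 0,"y": 0,"z": -18,"spin": 0,"claw": 1},
    {"x": 0,"y": 0,"z": -18,"spin": 0,"claw": 1}
  ]
}}

```text
clock: 9.6
tool_pos: [0.6615, -0.1741, 0.1862]
tool_rot: [[0.999, -0.037, 0.005], [-0.037, -0.999, -0.001], [0.005, 0.001, -1.0]]
contact_force: [-0.5, 0.6, -1.2]
finger_gap: 0.0113
grasp_force: 51.2
```

```bash
python3 -c "
from h import *
prof((.4,-.24,.06),(.75,-.1,.26))"
```

```text
[ 0.662 -0.174  0.186] [ 0.048 -0.114 -0.011] [-0.528  0.553 -1.233] 51.203845739364624 657 9.6
0.060 n42 x 0.724 0.749 y -0.181 -0.109
0.075 n28 x 0.732 0.750 y -0.182 -0.125
0.165 n4 x 0.508 0.695 y -0.208 -0.128
0.180 n41 x 0.502 0.695 y -0.206 -0.125
0.195 n176 x 0.496 0.684 y -0.210 -0.121
0.210 n261 x 0.496 0.658 y -0.215 -0.120
0.225 n49 x 0.535 0.664 y -0.207 -0.130
0.240 n36 x 0.642 0.671 y -0.218 -0.125
0.255 n18 x 0.638 0.670 y -0.219 -0.123
```

Emit:
{"name": "play_rows", "arguments": {
  "deltas": [
    {"x": -4,"y": 0,"z": -3,"spin": 0,"claw": 0.87},
    {"x": -6,"y": 0,"z": -3,"spin": 0,"claw": 0.87},
    {"x": -6,"y": 0,"z": -3,"spin": 0,"claw": 0.862},
    {"x": -6,"y": 0,"z": -3,"spin": 0,"claw": 0.862}
  ]
}}

```text
clock: 9.98
tool_pos: [0.5985, -0.1718, 0.2123]
tool_rot: [[0.999, -0.037, -0.002], [-0.037, -0.999, 0.0], [-0.002, -0.0, -1.0]]
contact_force: [-0.1, 0.8, -1.5]
finger_gap: 0.0117
grasp_force: 36.0
```

Emit:
{"name": "play_rows", "arguments": {
  "deltas": [
    {"x": 0,"y": 0,"z": 0,"spin": 0,"claw": 0.859},
    {"x": 0,"y": 0,"z": 0,"spin": 0,"claw": 0.859}
  ]
}}

```text
clock: 10.15
tool_pos: [0.6006, -0.1712, 0.2122]
tool_rot: [[0.999, -0.036, -0.001], [-0.036, -0.999, 0.001], [-0.001, -0.001, -1.0]]
contact_force: [-0.2, 1.1, -1.6]
finger_gap: 0.0121
grasp_force: 28.4
```

Emit:
{"name": "play_rows", "arguments": {
  "deltas": [
    {"x": 0,"y": 0,"z": 0,"spin": 0,"claw": 0.857},
    {"x": 0,"y": 0,"z": 0,"spin": 0,"claw": 0.857}
  ]
}}

```text
clock: 10.32
tool_pos: [0.6006, -0.1713, 0.2126]
tool_rot: [[0.999, -0.036, -0.0], [-0.036, -0.999, 0.0], [-0.001, -0.0, -1.0]]
contact_force: [0.7, -0.8, -1.1]
finger_gap: 0.0122
grasp_force: 23.4
```

```bash
python3 -c "
from h import *
prof((.4,-.24,.03),(.7,-.1,.26))"
```

```text
[ 0.601 -0.171  0.213] [ 0.04  -0.121  0.023] [ 0.687 -0.841 -1.069] 23.365077674388885 542 10.3167
0.195 n5 x 0.449 0.629 y -0.171 -0.126
0.210 n64 x 0.443 0.628 y -0.206 -0.119
0.225 n230 x 0.435 0.604 y -0.215 -0.115
0.240 n228 x 0.435 0.598 y -0.213 -0.122
0.255 n15 x 0.509 0.594 y -0.202 -0.128
```

Emit:
{"name": "play_rows", "arguments": {
  "deltas": [
    {"x": 0,"y": 0,"z": 0,"spin": 0,"claw": 0.853},
    {"x": 0,"y": 0,"z": 0,"spin": 0,"claw": 0.853}
  ]
}}

```text
clock: 10.53
tool_pos: [0.6003, -0.1716, 0.2131]
tool_rot: [[0.999, -0.036, -0.0], [-0.036, -0.999, 0.0], [-0.0, -0.0, -1.0]]
contact_force: [-0.0, 0.8, -1.4]
finger_gap: 0.0123
grasp_force: 13.2
```

Emit:
{"name": "play_rows", "arguments": {
  "deltas": [
    {"x": 0,"y": 0,"z": 0,"spin": 0,"claw": 0.851},
    {"x": 0,"y": 0,"z": 0,"spin": 0,"claw": 0.851}
  ]
}}

```text
clock: 10.7
tool_pos: [0.6002, -0.1716, 0.2132]
tool_rot: [[0.999, -0.036, -0.0], [-0.036, -0.999, -0.0], [-0.0, 0.0, -1.0]]
contact_force: [-1.2, -0.2, -1.1]
finger_gap: 0.0128
grasp_force: 8.1
```

```bash
python3 -c "
from h import *
prof((.4,-.24,.03),(.7,-.1,.26))"
```

```text
[ 0.6   -0.172  0.213] [-0.034  0.051  0.032] [-1.166 -0.18  -1.104] 8.066608607769012 550 10.7
0.150 n8 x 0.459 0.478 y -0.130 -0.120
0.165 n78 x 0.442 0.498 y -0.208 -0.122
0.180 n129 x 0.447 0.523 y -0.211 -0.122
0.195 n145 x 0.465 0.569 y -0.212 -0.123
0.210 n146 x 0.485 0.622 y -0.212 -0.124
0.225 n22 x 0.568 0.625 y -0.181 -0.148
0.240 n17 x 0.586 0.596 y -0.189 -0.151
0.255 n5 x 0.585 0.592 y -0.210 -0.155
```

Emit:
{"name": "play_rows", "arguments": {
  "deltas": [
    {"x": 0,"y": 0,"z": 0,"spin": 0,"claw": 0.851},
    {"x": 0,"y": 0,"z": 0,"spin": 0,"claw": 0.851},
    {"x": 0,"y": 0,"z": 0,"spin": 0,"claw": 0.851}
  ]
}}

```text
clock: 11.0
tool_pos: [0.6004, -0.1716, 0.2133]
tool_rot: [[0.999, -0.036, 0.0], [-0.036, -0.999, -0.0], [0.0, 0.0, -1.0]]
contact_force: [0.2, -0.1, -1.2]
finger_gap: 0.0127
grasp_force: 11.5
```

```bash
python3 -c "
from h import *
prof((.4,-.24,.03),(.7,-.1,.26))"
```

```text
[ 0.6   -0.172  0.213] [-0.059 -0.17  -0.018] [ 0.168 -0.084 -1.215] 11.543622314929962 307 11.0
0.060 n21 x 0.605 0.637 y -0.215 -0.122
0.075 n24 x 0.599 0.633 y -0.215 -0.126
0.090 n21 x 0.593 0.627 y -0.202 -0.127
0.105 n19 x 0.587 0.618 y -0.208 -0.125
0.120 n68 x 0.581 0.618 y -0.214 -0.124
0.135 n57 x 0.584 0.612 y -0.211 -0.131
0.150 n10 x 0.586 0.609 y -0.178 -0.164
0.165 n12 x 0.597 0.611 y -0.172 -0.163
0.180 n6 x 0.597 0.605 y -0.171 -0.163
0.195 n6 x 0.599 0.611 y -0.170 -0.161
0.210 n12 x 0.585 0.600 y -0.183 -0.152
0.225 n21 x 0.586 0.603 y -0.186 -0.152
0.240 n17 x 0.582 0.599 y -0.184 -0.148
0.255 n9 x 0.583 0.604 y -0.184 -0.136
```

Emit:
{"name": "play_rows", "arguments": {
  "deltas": [
    {"x": 0,"y": 0,"z": 3,"spin": 0,"claw": 0.854},
    {"x": 0,"y": 0,"z": 5.3,"spin": 0,"claw": 0.854},
    {"x": -0.5,"y": 0,"z": 6,"spin": 0,"claw": 0.854},
    {"x": -2,"y": 0.1,"z": 6.4,"spin": 0,"claw": 0.854},
    {"x": -4,"y": 0.15,"z": 6.9,"spin": 0,"claw": 0.854},
    {"x": -5.5,"y": 0.2,"z": 7.5,"spin": 0,"claw": 0.854},
    {"x": -6.8,"y": 0.25,"z": 8.1,"spin": 0,"claw": 0.854},
    {"x": -6.8,"y": 0.25,"z": 8.1,"spin": 0,"claw": 0.854}
  ]
}}

```text
clock: 11.72
tool_pos: [0.5291, -0.1716, 0.1319]
tool_rot: [[0.999, -0.037, -0.003], [-0.037, -0.999, 0.0], [-0.003, -0.0, -1.0]]
contact_force: [-2.7, 0.1, 5.5]
finger_gap: 0.0126
grasp_force: 15.5
```

```bash
python3 -c "
from h import *
prof((.4,-.24,.008),(.7,-.1,.2))"
```

```text
[ 0.529 -0.172  0.132] [0.368 0.41  0.071] [-2.663  0.073  5.491] 15.536191463470459 338 11.7167
0.008 n63 x 0.419 0.699 y -0.235 -0.107
0.023 n24 x 0.586 0.622 y -0.217 -0.128
0.038 n27 x 0.560 0.608 y -0.220 -0.126
0.053 n67 x 0.553 0.595 y -0.217 -0.127
0.068 n34 x 0.557 0.577 y -0.208 -0.124
0.083 n6 x 0.553 0.567 y -0.174 -0.162
0.098 n8 x 0.547 0.560 y -0.170 -0.164
0.113 n6 x 0.546 0.558 y -0.171 -0.164
0.128 n14 x 0.516 0.550 y -0.184 -0.151
0.143 n23 x 0.515 0.533 y -0.186 -0.147
0.158 n10 x 0.513 0.523 y -0.178 -0.151
0.173 n27 x 0.511 0.538 y -0.209 -0.129
0.188 n29 x 0.510 0.539 y -0.221 -0.122
```

Emit:
{"name": "play_rows", "arguments": {
  "deltas": [
    {"x": -1.2,"y": 0.05,"z": 0.9,"spin": 0,"claw": 0.854},
    {"x": -2.2,"y": 0.1,"z": 1.7,"spin": 0,"claw": 0.854},
    {"x": -3.2,"y": 0.1,"z": 2.7,"spin": 0,"claw": 0.854},
    {"x": -4.2,"y": 0.15,"z": 3.7,"spin": 0,"claw": 0.854},
    {"x": -5.1,"y": 0.2,"z": 4.9,"spin": 0,"claw": 0.854},
    {"x": -5.8,"y": 0.2,"z": 6.1,"spin": 0,"claw": 0.854},
    {"x": -6.3,"y": 0.2,"z": 7.2,"spin": 0,"claw": 0.854},
    {"x": -6.6,"y": 0.25,"z": 8.1,"spin": 0,"claw": 0.854},
    {"x": -6.6,"y": 0.25,"z": 8.4,"spin": 0,"claw": 0.854},
    {"x": -6.6,"y": 0.25,"z": 8.4,"spin": 0,"claw": 0.854}
  ]
}}

```text
clock: 12.6
tool_pos: [0.4663, -0.1717, 0.0478]
tool_rot: [[0.999, -0.036, -0.001], [-0.036, -0.999, 0.0], [-0.001, -0.0, -1.0]]
contact_force: [-1.0, -0.6, 1.0]
finger_gap: 0.0126
grasp_force: 17.9
```

```bash
python3 -c "
from h import *
prof((.4,-.24,.004),(.7,-.1,.1))"
```

```text
[ 0.466 -0.172  0.048] [0.07  0.174 0.02 ] [-1.034 -0.613  0.993] 17.8688907623291 465 12.6
0.004 n273 x 0.400 0.699 y -0.239 -0.100
0.019 n87 x 0.536 0.624 y -0.221 -0.127
0.034 n39 x 0.458 0.614 y -0.215 -0.129
0.049 n23 x 0.453 0.525 y -0.185 -0.153
0.064 n12 x 0.451 0.470 y -0.178 -0.148
0.079 n14 x 0.448 0.470 y -0.188 -0.139
0.094 n17 x 0.448 0.472 y -0.213 -0.132
```

Emit:
{"name": "play_rows", "arguments": {
  "deltas": [
    {"x": 0,"y": 0,"z": 0,"spin": 0,"claw": 0.7},
    {"x": 0,"y": 0,"z": 0,"spin": 0,"claw": 0.55},
    {"x": 0,"y": 0,"z": 0,"spin": 0,"claw": 0.55},
    {"x": 0,"y": 0,"z": -3,"spin": 0,"claw": 0.55},
    {"x": 0,"y": 0,"z": -7,"spin": 0,"claw": 0.55},
    {"x": 0,"y": 0,"z": -11,"spin": 0,"claw": 0.55},
    {"x": -4,"y": 0,"z": -15,"spin": 0,"claw": 0.55},
    {"x": -6,"y": 0,"z": -19,"spin": 0,"claw": 0.55},
    {"x": -6,"y": 0,"z": -20,"spin": 0,"claw": 0.55},
    {"x": -6,"y": 0,"z": -20,"spin": 0,"claw": 0.55}
  ]
}}

```text
clock: 13.48
tool_pos: [0.4071, -0.1708, 0.2533]
tool_rot: [[0.999, -0.038, 0.008], [-0.038, -0.999, -0.003], [0.008, 0.003, -1.0]]
contact_force: [1.1, -0.2, 0.3]
finger_gap: 0.0382
grasp_force: 0.0
```

```bash
python3 -c "
from h import *
view('l4')"
```

```text
[ 0.40714822 -0.17076743  0.25333946] [ 1.07213341 -0.19216194  0.33462071] [ 0.01779671 -0.07223589  0.02511607] 0.0 0.03819743064468076 13.4833
```

View pics/l4.png

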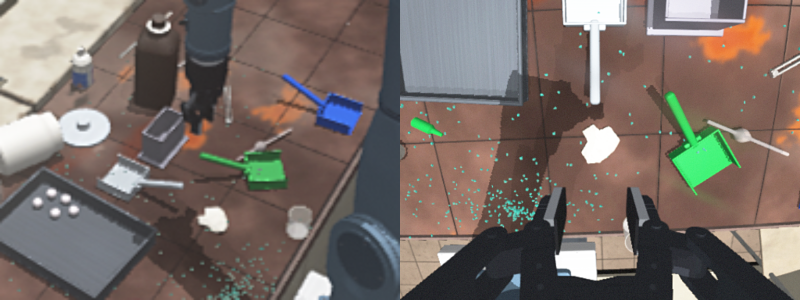

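```bash
python3 - <<'E'
from h import *
np.set_printoptions(precision=4,suppress=True)
z=np.load('l4.npz');c=vision.calibration('wrist');M=z['M'];d=z['d'];s=status.sense()
for px in [(249,126),(249,120),(249,100),(249,80),(249,60),(249,45),(240,12),(258,12)]:
    o,r=ray([px],c,M); print(px,o+r[0]*np.median(d[px[1]-1:px[1]+2,px[0]-1:px[0]+2]))
for rr in (110,60):
    w=np.where(z['p'][rr,225:275].min(1)>150)[0]; print(rr,w.min()+225,w.max()+225)
print(s['tool_pos'],np.abs(s['qd']).max())
E
```

```text
(249, 126) [ 0.4502 -0.1711  0.073 ]
(249, 120) [ 0.4559 -0.1713  0.0711]
(249, 100) [ 0.4749 -0.1721  0.0619]
(249, 80) [ 0.4944 -0.1728  0.0532]
(249, 60) [ 0.5143 -0.1736  0.0444]
(249, 45) [ 0.5296 -0.1742  0.037 ]
(240, 12) [ 0.5686 -0.1656  0.0018]
(258, 12) [ 0.5677 -0.1856  0.0022]
110 244 255
60 243 255
[ 0.4069 -0.1699  0.2495] 2.904132814479336
```

Emit:
{"name": "play_rows", "arguments": {
  "deltas": [
    {"x": 4,"y": 0,"z": 2,"spin": 0,"claw": 0.4},
    {"x": 8,"y": 0,"z": 5,"spin": 0,"claw": 0.4},
    {"x": 10.5,"y": 0,"z": 8,"spin": 0,"claw": 0.4},
    {"x": 10.5,"y": 0,"z": 12,"spin": 0,"claw": 0.4},
    {"x": 10.5,"y": 0,"z": 14,"spin": 0,"claw": 0.4},
    {"x": 10.5,"y": 0,"z": 14,"spin": 0,"claw": 0.4},
    {"x": 10.5,"y": 0,"z": 14,"spin": 0,"claw": 0.4}
  ]
}}

```text
clock: 14.17
tool_pos: [0.5097, -0.1726, 0.1062]
tool_rot: [[0.999, -0.036, -0.005], [-0.036, -0.999, 0.002], [-0.005, -0.001, -1.0]]
contact_force: [1.0, -0.1, 0.3]
finger_gap: 0.0513
grasp_force: 0.0
```

```bash
python3 -c "
from h import *
s=status.sense();print(s['tool_pos'],rel((.512,-.1735,.021),s),np.abs(s['qd']).max())"
```

```text
[ 0.50965702 -0.17260325  0.10624792] [0.28 0.09 8.52] 3.877435268137317
```

Emit:
{"name": "play_rows", "arguments": {
  "deltas": [
    {"x": 0.1,"y": 0,"z": 3,"spin": 0,"claw": 0.4},
    {"x": 0.1,"y": 0,"z": 6,"spin": 0,"claw": 0.4},
    {"x": 0.1,"y": 0,"z": 8,"spin": 0,"claw": 0.4},
    {"x": 0.1,"y": 0,"z": 8.7,"spin": 0,"claw": 0.4},
    {"x": 0.1,"y": 0,"z": 8.7,"spin": 0,"claw": 0.4},
    {"x": 0.1,"y": 0,"z": 8.7,"spin": 0,"claw": 0.4}
  ]
}}

```text
clock: 14.67
tool_pos: [0.5133, -0.1738, 0.0228]
tool_rot: [[0.999, -0.037, 0.002], [-0.037, -0.999, -0.001], [0.002, 0.001, -1.0]]
contact_force: [0.4, -0.4, 0.3]
finger_gap: 0.0512
grasp_force: 0.0
```

Emit:
{"name": "play_rows", "arguments": {
  "deltas": [
    {"x": 0,"y": 0,"z": 0,"spin": 0,"claw": 0.7},
    {"x": 0,"y": 0,"z": 0,"spin": 0,"claw": 1},
    {"x": 0,"y": 0,"z": 0,"spin": 0,"claw": 1},
    {"x": 0,"y": 0,"z": 0,"spin": 0,"claw": 1},
    {"x": 0,"y": 0,"z": 0,"spin": 0,"claw": 1}
  ],
  "grip_force": 80
}}

```text
clock: 15.08
tool_pos: [0.5127, -0.1736, 0.0224]
tool_rot: [[0.999, -0.036, 0.001], [-0.036, -0.999, -0.001], [0.001, 0.0, -1.0]]
contact_force: [-1.4, 0.3, 7.6]
finger_gap: 0.0115
grasp_force: 78.1
```

Emit:
{"name": "play_rows", "arguments": {
  "deltas": [
    {"x": 0,"y": 0,"z": -2,"spin": 0,"claw": 1},
    {"x": -2,"y": 0,"z": -5,"spin": 0,"claw": 1},
    {"x": -5,"y": -1,"z": -8,"spin": 0,"claw": 1},
    {"x": -8,"y": -4,"z": -11,"spin": 0,"claw": 1},
    {"x": -8,"y": -8,"z": -13,"spin": 0,"claw": 1},
    {"x": -8,"y": -12,"z": -14,"spin": 0,"claw": 1},
    {"x": -8,"y": -15,"z": -14,"spin": 0,"claw": 1},
    {"x": -8,"y": -15,"z": -14,"spin": 0,"claw": 1},
    {"x": -8,"y": -15,"z": -14,"spin": 0,"claw": 1}
  ]
}}

```text
clock: 15.83
tool_pos: [0.4378, -0.0181, 0.1619]
tool_rot: [[1.0, -0.031, 0.001], [-0.031, -1.0, 0.0], [0.001, -0.001, -1.0]]
contact_force: [-1.4, -0.8, -0.9]
finger_gap: 0.0113
grasp_force: 78.5
```

```bash
python3 - <<'E'
from h import *
np.set_printoptions(precision=4,suppress=True)
# tray + balls from initial pictures refined, plus current wrist/scene
p,d,c,M,s=shot('wrist');print(s['tool_pos'],s['clock']);np.savez('w5.npz',p=p,d=d,M=M)
cv2.imwrite('pics/w5.png',cv2.resize(p[:,:,::-1],(768,576)))
E
```

```text
[ 0.4378 -0.0181  0.1619] 15.8333
```

View pics/w5.png

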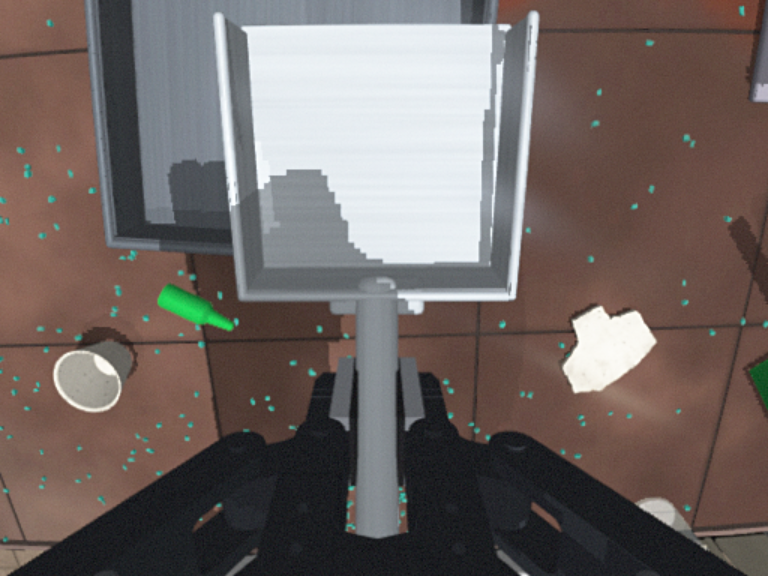

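```bash
cat > tb.py <<'E'
from h import *
np.set_printoptions(precision=4,suppress=True)
def tray(P):
    m=(P[:,2]>.034)&(P[:,2]<.048)&(P[:,0]>.40)&(P[:,0]<.77)&(P[:,1]>-.11)&(P[:,1]<.16)
    Q=(P[m,:2]*1000).astype(np.float32)
    return cv2.minAreaRect(Q),len(Q)
def balls(p,c,M):
    v=(p.min(2)>165).astype(np.uint8); n,l,st,ce=cv2.connectedComponentsWithStats(v)
    out=[]
    for i in range(1,n):
        if 5<=st[i,4]<400:
            q=plane([ce[i]],c,M,.0145)[0]
            if .46<q[0]<.74 and -.1<q[1]<.13: out.append((*q[:2],st[i,4]))
    return np.array(out)
E
python3 - <<'E'
from tb import *
for n in ('scene','top'):
    z=np.load(n+'.npz',allow_pickle=True); c=vision.calibration(n);M=T(n,c)
    v,u=np.mgrid[0:384,0:512];o,r=ray(np.c_[u.ravel(),v.ravel()],c,M);P=o+r*z['d'].ravel()[:,None]
    print(n,tray(P)); print(balls(z['p'],c,M))
c=vision.calibration('wrist')
for f,pts in (('w1',[((130,268),1.5,.042)]),):
    z=np.load(f+'.npz'); 
    for q,k,h in pts: print(f,plane([((q[0]+.5)/k-.5,(q[1]+.5)/k-.5)],c,z['M'],h))
# l3 wrist: near corners of the tray rim in 512 px
z=np.load('l3.npz');print('l3',plane([((544-400)*1.28,119*1.28),((431-400)*1.28,111*1.28)],c,z['M'],.042))
z=np.load('w5.npz');print('w5',plane([((110)/1.5,(245)/1.5)],c,z['M'],.042))
E
```

```text
scene (((611.1387939453125, 16.378677368164062), (213.14266967773438, 335.9557189941406), 83.68911743164062), 428)
[[ 0.6905 -0.0636 13.    ]
 [ 0.6567 -0.065  14.    ]
 [ 0.7011 -0.0279 13.    ]
 [ 0.654  -0.0234 13.    ]
 [ 0.6256 -0.0475 12.    ]]
top (((611.5883178710938, 21.027923583984375), (206.27606201171875, 330.419189453125), 84.63223266601562), 274)
[[ 0.7015 -0.0225 13.    ]
 [ 0.691  -0.0588 12.    ]
 [ 0.6565 -0.0599 13.    ]
 [ 0.6531 -0.0168 13.    ]
 [ 0.6248 -0.0424 14.    ]]
w1 [[ 0.4416 -0.069   0.042 ]]
l3 [[ 0.4433 -0.0716  0.042 ]
 [ 0.4671  0.1364  0.042 ]]
w5 [[0.4611 0.1334 0.042 ]]
```

Emit:
{"name": "play_rows", "arguments": {
  "deltas": [
    {"x": 2,"y": 0,"z": 0,"spin": 2,"claw": 1},
    {"x": 4,"y": -0.1,"z": 1,"spin": 3.9,"claw": 1},
    {"x": 5.1,"y": -0.25,"z": 3,"spin": 3.9,"claw": 1},
    {"x": 5.1,"y": -0.25,"z": 6,"spin": 3.9,"claw": 1},
    {"x": 5.1,"y": -0.25,"z": 7.5,"spin": 3.9,"claw": 1},
    {"x": 5.1,"y": -0.25,"z": 8,"spin": 3.9,"claw": 1},
    {"x": 5.1,"y": -0.25,"z": 8,"spin": 3.9,"claw": 1},
    {"x": 5.1,"y": -0.25,"z": 8,"spin": 3.9,"claw": 1}
  ]
}}

```text
clock: 16.55
tool_pos: [0.4888, -0.021, 0.0815]
tool_rot: [[0.994, -0.106, -0.0], [-0.106, -0.994, -0.0], [-0.0, 0.0, -1.0]]
contact_force: [0.1, 0.0, -1.4]
finger_gap: 0.0115
grasp_force: 78.4
```

```bash
python3 -c "
from tb import *
p,d,c,M,s=shot('wrist');print(s['tool_pos'],s['tool_rot'][0],rel((.4891,-.0175,.0264),s),np.abs(s['qd']).max(),s['contact_force'])
np.savez('w6.npz',p=p,d=d,M=M)
cv2.imwrite('pics/w6.png',cv2.resize(p[:,:,::-1],(768,576)))
print(balls(p,c,M))"
```

```text
[ 0.4888 -0.021   0.0815] [ 0.9944 -0.1059 -0.    ] [-0.   -0.35  5.51] 1.4329872143387823 [ 0.1253  0.0176 -1.3725]
[[  0.5965  -0.0832 116.    ]
 [  0.5707  -0.0804 104.    ]
 [  0.5376  -0.0769 161.    ]
 [  0.5056  -0.0732  11.    ]]
```

View pics/w6.png

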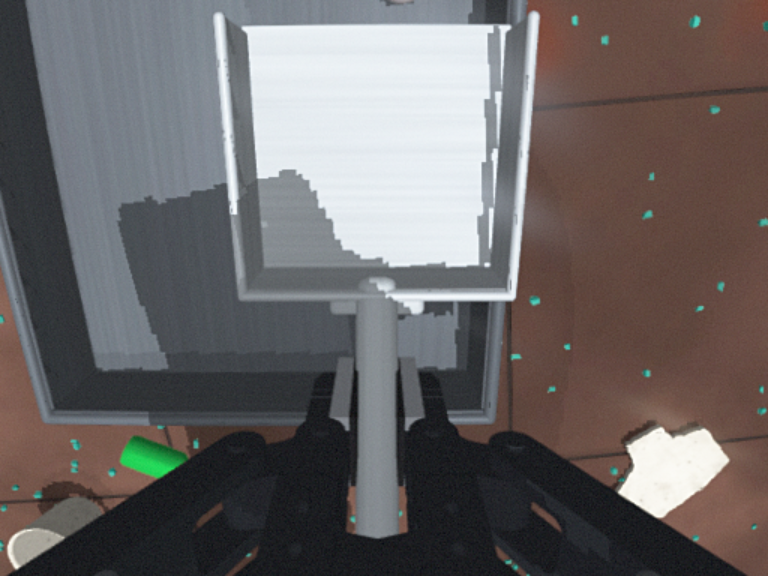

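```bash
python3 - <<'E'
from tb import *
z=np.load('w6.npz');c=vision.calibration('wrist');s=status.sense()
f=lambda l:(np.array(l,float)+.5)/1.5-.5
q=plane(f([(496,423),(46,422),(526,5),(509,250)]),c,z['M'],.042);print(q)
R=s['tool_rot']; print((q-s['tool_pos'])@R*1000)
print('scoop rear corners',(plane(f([(240,299),(515,299)]),c,z['M'],.0815-.0224+.027)-s['tool_pos'])@R*1000)
E
```

```text
[[ 0.4399 -0.0694  0.042 ]
 [ 0.4603  0.1348  0.042 ]
 [ 0.6052 -0.0848  0.042 ]
 [ 0.519  -0.0764  0.042 ]]
[[ -44.0693   53.629    39.998 ]
 [ -45.3524 -151.5563   39.9664]
 [ 122.0084   51.5177   40.2207]
 [  35.3992   52.275    40.1045]]
scoop rear corners [[ 31.2292 -41.7231  -4.0148]
 [ 31.1934  42.9568  -4.0025]]
```

Emit:
{"name": "play_rows", "arguments": {
  "deltas": [
    {"x": -0.6,"y": 0,"z": 1.5,"spin": 0,"claw": 1},
    {"x": -0.6,"y": 0,"z": 3,"spin": 0,"claw": 1},
    {"x": -0.6,"y": 0,"z": 4.3,"spin": 0,"claw": 1},
    {"x": -0.6,"y": 0,"z": 5,"spin": 0,"claw": 1},
    {"x": -0.6,"y": 0,"z": 5.3,"spin": 0,"claw": 1},
    {"x": -0.6,"y": 0,"z": 5.3,"spin": 0,"claw": 1},
    {"x": -0.6,"y": 0,"z": 5.3,"spin": 0,"claw": 1}
  ]
}}

```text
clock: 17.18
tool_pos: [0.4834, -0.0194, 0.029]
tool_rot: [[0.995, -0.105, 0.001], [-0.105, -0.995, -0.0], [0.001, -0.0, -1.0]]
contact_force: [0.1, 0.1, -0.8]
finger_gap: 0.0111
grasp_force: 78.5
```

Emit:
{"name": "play_rows", "arguments": {
  "deltas": [
    {"x": 0,"y": 0.2,"z": 0.2,"spin": 0,"claw": 1},
    {"x": 0,"y": 0.3,"z": 0.3,"spin": 0,"claw": 1},
    {"x": 0,"y": 0.3,"z": 0.3,"spin": 0,"claw": 1}
  ]
}}

```text
clock: 17.43
tool_pos: [0.4831, -0.0217, 0.0263]
tool_rot: [[0.995, -0.104, 0.002], [-0.104, -0.995, 0.001], [0.001, -0.001, -1.0]]
contact_force: [-1.9, 2.4, 11.3]
finger_gap: 0.0109
grasp_force: 80.1
```

Emit:
{"name": "play_rows", "arguments": {
  "deltas": [
    {"x": 1,"y": 0,"z": -0.1,"spin": 0,"claw": 1},
    {"x": 2.2,"y": 0,"z": -0.1,"spin": 0,"claw": 1},
    {"x": 3.4,"y": 0,"z": -0.1,"spin": 0,"claw": 1},
    {"x": 4.6,"y": 0,"z": -0.1,"spin": 0,"claw": 1},
    {"x": 5.8,"y": 0,"z": -0.1,"spin": 0,"claw": 1},
    {"x": 7,"y": 0,"z": -0.1,"spin": 0,"claw": 1},
    {"x": 8.2,"y": 0,"z": -0.1,"spin": 0,"claw": 1},
    {"x": 9,"y": 0,"z": -0.1,"spin": 0,"claw": 1}
  ]
}}

```text
clock: 18.1
tool_pos: [0.5722, -0.032, 0.0267]
tool_rot: [[0.995, -0.105, -0.0], [-0.105, -0.995, -0.0], [-0.0, 0.0, -1.0]]
contact_force: [-1.6, 0.1, -0.1]
finger_gap: 0.0113
grasp_force: 78.6
```

```bash
cat >> tb.py <<'E'
def bl():
    for n in ('scene','top'):
        p,d,c,M,s=shot(n); v=(p.min(2)>165).astype(np.uint8)
        v,u=np.mgrid[0:384,0:512];o,r=ray(np.c_[u.ravel(),v.ravel()],c,M);P=o+r*d.ravel()[:,None];print(n,balls(p,c,M))
E
python3 -c "
from tb import *
bl()
p,d,c,M,s=shot('wrist');np.savez('w7.npz',p=p,d=d,M=M);cv2.imwrite('pics/w7.png',p[:,:,::-1]);cv2.imwrite('pics/w7b.png',cv2.resize(p[:200,100:400,::-1],(600,400)))
# nose in view?
R=s['tool_rot'];N=s['tool_pos']+R@[.117,0,.0224];print(s['tool_pos'],'nose',N,proj(N,c,M),s['contact_force'])
"
```

```text
scene [[  0.6659  -0.0359 162.    ]
 [  0.6877  -0.0789  10.    ]
 [  0.5407  -0.0694   6.    ]]
top [[  0.7115  -0.0229  21.    ]
 [  0.6667  -0.0617 100.    ]]
[ 0.5736 -0.032   0.0267] nose [ 0.69   -0.0443  0.0046] [[250.8732   6.3502]] [ 0.1997 -0.47   -0.5547]
```

Emit:
{"name": "play_rows", "arguments": {
  "deltas": [
    {"x": 0.8,"y": 0,"z": 0.05,"spin": 0,"claw": 1},
    {"x": 1.5,"y": 0,"z": 0.05,"spin": 0,"claw": 1},
    {"x": 2,"y": 0,"z": 0.05,"spin": 0,"claw": 1},
    {"x": 2.5,"y": 0,"z": 0.05,"spin": 0,"claw": 1},
    {"x": 3,"y": 0,"z": 0.05,"spin": 0,"claw": 1},
    {"x": 3.4,"y": 0,"z": 0.05,"spin": 0,"claw": 1},
    {"x": 3.7,"y": 0,"z": 0.05,"spin": 0,"claw": 1},
    {"x": 3.9,"y": 0,"z": 0.05,"spin": 0,"claw": 1},
    {"x": 4.1,"y": 0,"z": 0.05,"spin": 0,"claw": 1}
  ]
}}

```text
clock: 19.0
tool_pos: [0.6046, -0.035, 0.0266]
tool_rot: [[0.994, -0.104, -0.016], [-0.104, -0.995, 0.0], [-0.016, 0.002, -1.0]]
contact_force: [-31.3, 2.9, 39.6]
finger_gap: 0.0111
grasp_force: 83.7
```

Emit:
{"name": "play_rows", "arguments": {
  "deltas": [
    {"x": 0.2,"y": 0,"z": 0,"spin": 0,"claw": 1},
    {"x": 0.4,"y": 0,"z": 0,"spin": 0,"claw": 1},
    {"x": 0.4,"y": 0,"z": 0,"spin": 0,"claw": 1}
  ]
}}

```text
clock: 19.25
tool_pos: [0.6049, -0.035, 0.0265]
tool_rot: [[0.994, -0.104, -0.024], [-0.104, -0.995, 0.0], [-0.024, 0.002, -1.0]]
contact_force: [-37.6, 2.8, 46.6]
finger_gap: 0.0111
grasp_force: 84.4
```

```bash
python3 - <<'E'
from tb import *
p,d,c,M,s=shot('wrist');np.savez('w8.npz',p=p,d=d,M=M)
P,C,s=cloud('wrist',(.56,-.12,-.01),(.78,.06,.06))
R=s['tool_rot'];print(s['tool_pos'],s['contact_force'])
L=(P-s['tool_pos'])@R*1000; L[:,2]=22.4-L[:,2]  # height above underside
# balls: points in pan 12..24mm above the underside
m=(L[:,2]>12)&(L[:,2]<24)&(L[:,0]>38)&(L[:,0]<160)&(np.abs(L[:,1])<37)
im=np.zeros((130,90),np.uint8)
for a in L[m]: im[int(a[0]-35),int(a[1]+45)]=255
im=cv2.morphologyEx(im,cv2.MORPH_CLOSE,np.ones((3,3)))
n,l,st,ce=cv2.connectedComponentsWithStats(im)
for i in range(1,n):
    if st[i,4]>15: print('x %.0f y %.0f'%(ce[i][0+1]+35,ce[i][0]-45),st[i])
cv2.imwrite('pics/w8.png',cv2.resize(p[:,:,::-1],(768,576)))
E
```

```text
[ 0.6049 -0.0351  0.0265] [-37.9348   3.2728  45.988 ]
x 106 y -10 [  8  53  74  29 982]
```

View pics/w8.png

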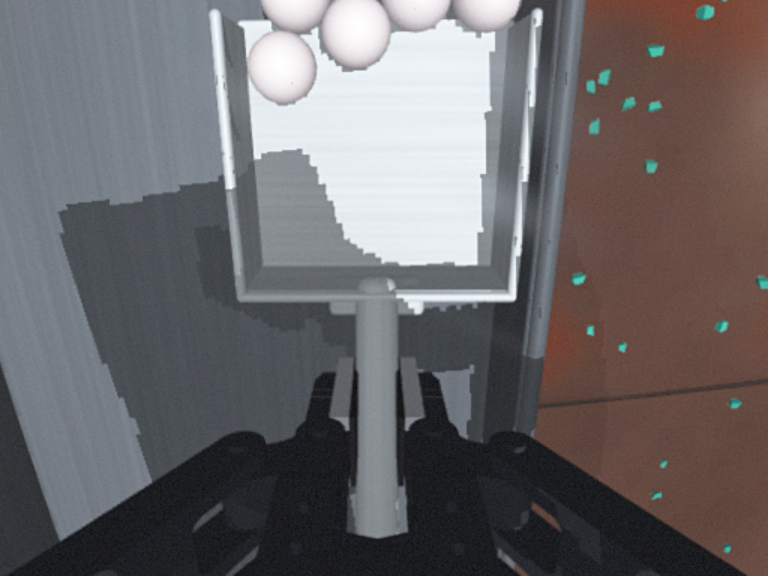

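```bash
python3 - <<'E'
from tb import *
z=np.load('w8.npz');c=vision.calibration('wrist');s=status.sense();R=s['tool_rot']
px=(np.array([(282,67),(355,33),(293,-3),(418,-3),(486,-1)],float)+.5)/1.5-.5
q=plane(px,c,z['M'],.004+.012);print((q-s['tool_pos'])@R*1000)
# far wall top edge in scene/top clouds near nose
for n in ('scene','top'):
    P,C,_=cloud(n,(.69,-.12,.0),(.76,.03,.06)); 
    m=(P[:,2]>.034)&(P[:,2]<.047); Q=P[m]; L=(Q-s['tool_pos'])@R*1000
    for a in range(-50,50,20):
        k=(L[:,1]>a)&(L[:,1]<a+20)
        if k.any(): print(n,a,k.sum(),np.percentile(L[k,0],[0,25,50,75,100]))
E
```

```text
[[ 98.8972 -27.5554   8.2014]
 [107.8671  -6.1609   8.0437]
 [117.3208 -23.4612   7.785 ]
 [117.232   11.6229   7.8685]
 [116.9291  30.8102   7.9201]]
scene -50 8 [122.7197 124.7634 125.3359 127.3498 134.3604]
scene -30 10 [121.064  124.0106 124.9712 126.5295 129.759 ]
scene -10 9 [120.4843 122.4849 126.0782 126.4713 128.7457]
scene 10 6 [124.0975 125.232  126.5954 127.9441 129.1259]
scene 30 25 [ 93.079  102.7133 114.8312 125.8593 158.0944]
top -50 6 [124.0346 126.4422 129.0524 129.4352 130.1175]
top -30 4 [125.656  126.1402 128.2829 130.4776 131.1173]
top -10 4 [123.4009 126.4209 128.2124 129.7452 131.9891]
top 10 3 [127.4391 127.9897 128.5403 128.6535 128.7666]
top 30 15 [ 92.3058  99.8171 115.831  127.1086 157.609 ]
```

Emit:
{"name": "play_rows", "arguments": {
  "deltas": [
    {"x": -0.6,"y": 0,"z": -0.1,"spin": 0,"claw": 1},
    {"x": -1.0,"y": 0,"z": -0.15,"spin": 0,"claw": 1},
    {"x": -1.0,"y": 0,"z": -0.15,"spin": 0,"claw": 1},
    {"x": -1.0,"y": 0,"z": -0.15,"spin": 0,"claw": 1}
  ]
}}

```text
clock: 19.78
tool_pos: [0.6048, -0.0352, 0.0267]
tool_rot: [[0.995, -0.104, -0.004], [-0.104, -0.995, -0.0], [-0.004, 0.0, -1.0]]
contact_force: [-6.2, 0.9, 3.2]
finger_gap: 0.0117
grasp_force: 79.0
```

Emit:
{"name": "play_rows", "arguments": {
  "deltas": [
    {"x": 0.3,"y": 0,"z": 0,"spin": 0,"claw": 1},
    {"x": 0.6,"y": 0,"z": 0,"spin": 0,"claw": 1},
    {"x": 0.7,"y": 0,"z": 0,"spin": 0,"claw": 1}
  ]
}}

```text
clock: 20.03
tool_pos: [0.6057, -0.0353, 0.0266]
tool_rot: [[0.994, -0.104, -0.017], [-0.104, -0.995, 0.0], [-0.017, 0.002, -1.0]]
contact_force: [-26.2, 2.4, 25.7]
finger_gap: 0.0116
grasp_force: 81.9
```

```bash
python3 - <<'E'
from tb import *
c=vision.calibration('wrist')
v,u=np.mgrid[0:384,0:512]
for f in ('w5','w6','w8'):
    z=np.load(f+'.npz'); Mt=c['mount']; o,r=ray(np.c_[u.ravel(),v.ravel()],c,Mt)
    L=(o+r*z['d'].ravel()[:,None])*1000
    print(f)
    for y in (-15,15) if f!='w8' else (0,15,25):
        k=(abs(L[:,1]-y)<2)&(L[:,0]>25)
        Q=L[k]; Q=Q[np.argsort(Q[:,0])]; h=22.4-Q[:,2]
        for a in (40,60,80,95,100,104,106,108,110,112,114,116,118,120,124):
            j=abs(Q[:,0]-a)<1
            if j.any(): print(a,round(np.median(h[j]),1),end=' | ')
        print()
E
```

```text
w5
40 2.2 | 60 2.2 | 80 1.9 | 95 2.1 | 100 1.9 | 104 2.0 | 106 2.0 | 108 2.0 | 110 1.7 | 112 2.0 | 
40 1.9 | 60 2.4 | 80 2.2 | 95 2.2 | 100 2.0 | 104 1.9 | 106 2.0 | 108 1.8 | 110 1.8 | 112 1.9 | 
w6
40 2.2 | 60 2.2 | 80 2.0 | 95 2.1 | 100 1.9 | 104 1.9 | 106 2.0 | 108 2.0 | 110 1.9 | 112 2.1 | 124 -54.4 | 
40 2.2 | 60 2.4 | 80 1.9 | 95 2.0 | 100 2.0 | 104 1.8 | 106 2.2 | 108 2.0 | 110 1.9 | 112 1.8 | 124 -54.7 | 
w8
40 3.3 | 60 4.0 | 80 4.6 | 95 4.8 | 100 5.4 | 104 21.8 | 106 22.4 | 108 22.7 | 110 22.7 | 112 21.9 | 114 20.6 | 116 16.1 | 118 3.7 | 120 2.8 | 
40 3.2 | 60 3.9 | 80 4.1 | 95 4.7 | 100 4.7 | 104 4.7 | 106 5.2 | 108 5.0 | 110 15.3 | 112 19.6 | 114 20.9 | 116 20.4 | 
40 3.2 | 60 3.8 | 80 4.1 | 95 4.3 | 100 4.7 | 104 5.0 | 106 4.9 | 108 4.9 | 110 5.6 | 112 15.1 | 114 18.8 | 116 18.7 |
```

Emit:
{"name": "play_rows", "arguments": {
  "deltas": [
    {"x": -0.3,"y": -0.5,"z": 0,"spin": 0,"claw": 1},
    {"x": -0.3,"y": -1.2,"z": 0,"spin": 0,"claw": 1},
    {"x": -0.1,"y": -2,"z": 0,"spin": 0,"claw": 1},
    {"x": 0.1,"y": -2.8,"z": 0,"spin": 0,"claw": 1},
    {"x": 0.3,"y": -3.6,"z": 0,"spin": 0,"claw": 1},
    {"x": 0.4,"y": -4.4,"z": 0,"spin": 0,"claw": 1},
    {"x": 0.5,"y": -4.8,"z": 0,"spin": 0,"claw": 1}
  ]
}}

```text
clock: 20.62
tool_pos: [0.6157, -0.0014, 0.0259]
tool_rot: [[0.993, -0.119, -0.018], [-0.119, -0.993, -0.014], [-0.017, 0.016, -1.0]]
contact_force: [-24.9, -23.2, 22.7]
finger_gap: 0.0114
grasp_force: 114.0
```

```bash
cat >> tb.py <<'E'
def pan(fn):
    p,d,c,M,s=shot('wrist'); np.savez(fn+'.npz',p=p,d=d,M=M); Mt=c['mount']; R=s['tool_rot']
    v,u=np.mgrid[0:384,0:512]; o,r=ray(np.c_[u.ravel(),v.ravel()],c,Mt); L=(o+r*d.ravel()[:,None])*1000
    hue=p.reshape(-1,3).astype(int)
    print(s['tool_pos'],s['tool_rot'][:,0],s['contact_force'],s['clock'])
    h=22.4-L[:,2]
    # ball shapes: circles in the picture
    g=cv2.cvtColor(p,cv2.COLOR_RGB2GRAY)
    cir=cv2.HoughCircles(cv2.GaussianBlur(cv2.copyMakeBorder(g,30,0,0,0,cv2.BORDER_REPLICATE),(3,3),0),cv2.HOUGH_GRADIENT,1,25,param1=80,param2=13,minRadius=17,maxRadius=28)
    if cir is not None:
        for x,y,rr in cir[0]:
            y-=30
            q=plane([(x,y)],c,Mt,(22.4-12)/1000)[0]*1000
            if 35<q[0]<135 and abs(q[1])<45:
                j=(np.abs(u.ravel()-x)<3)&(np.abs(v.ravel()-max(y,3))<3); print('circle %.0f %.0f r%.0f -> x %.0f y %.0f top %.1f'%(x,y,rr,q[0],q[1],np.median(h[j])))
    # grid of heights in the pan
    for a in range(40,124,6):
        print(a,' '.join('%3.0f'%np.median(h[k]) if (k:=(abs(L[:,0]-a)<3)&(abs(L[:,1]-b)<3)).sum()>3 else '  .' for b in range(-36,37,6)))
E
python3 -c "
from tb import *
pan('w9')"
```

```text
[ 0.6157 -0.0014  0.0259] [ 0.9928 -0.1189 -0.0166] [-24.9438 -23.1666  22.7229] 20.6167
circle 214 54 r22 -> x 95 y -16 top 25.5
circle 278 46 r23 -> x 99 y 12 top 25.7
circle 314 10 r25 -> x 113 y 27 top 25.6
circle 242 14 r23 -> x 111 y -4 top 26.2
40  26  20  18  15  12   4   4   4   3   4   3   3   3
46  22   4   4   4   4   4   4   4   4   4   4   4   4
52  24   5   5   5   4   4   4   4   4   4   4   4   4
58  31   6   5   5   5   5   4   5   4   4   4   4   4
64  31  11   5   5   5   5   5   5   5   4   4   4   4
70  31  16   5   5   5   5   5   5   5   5   5   4   4
76   .  20   5   5   5   5   5   5   5   5   5   5   5
82   .  21   6   6   5   5 166   5   5   5   5   5   5
88   3  23  19  24  22   6   6   6   7   5   5   5   5
94   3  26  23  25  25   7   6  23  24  22   5   5   5
100   4  26  22  24  23  17   8  24  25  23   6   6   6
106   4  32   9   7  21  25  24  20  23  20  24  24   7
112   3  33  10   7  23  26  25   7   6  20  25  25  22
118   4   4   7   6   4   .   .   3   3   3   .   .   .
```

```bash
python3 - <<'E'
from tb import *
s=status.sense();R=s['tool_rot']
for n in ('scene','top'):
    p,d,c,M,_=shot(n); v=((p.min(2)>150)).astype(np.uint8); k,l,st,ce=cv2.connectedComponentsWithStats(v)
    for i in range(1,k):
        q=plane([ce[i]],c,M,.016)[0]; t=(q-s['tool_pos'])@R*1000
        if .45<q[0]<.76 and -.12<q[1]<.14 and st[i,4]>2: print(n,q[:2],'tool',t[:2],st[i])
    pix=c
    # local patch brightness around the pan in tool coordinates
    for a in range(90,140,5):
        row=[]
        for b in range(-60,61,6):
            w=s['tool_pos']+R@np.array([a/1000,b/1000,(22.4-14)/1000]); x,y=np.round(proj(w,c,M)[0]).astype(int); row.append('%3d'%p[y,x].min())
        print(a,' '.join(row))
E
```

```text
scene [ 0.7062 -0.0191] tool [92.1466  7.3108] [211 184  13  19 115]
90 111 109 114 103  88 101 104 190 214 186 106 146 154 185 189 230 198  54  45  50  50
95 112 109 113 116  77  98 122 232 255 243 118 158 222 220 162 162 237 139  63  48  53
100 112 111 115 102  93 117  84 210 255 203 151 208 230 255 135 184 110 111 108  42  51
105 116 115 115 102 101 121  90 191 159 202 191 162 255 230 188 158 110 111 211 129  44
110 110 100 104  95 107 121 106 147 120 221 255 184 185 170 194 246 238 189 211 255  48
115  64  64  77  70  74  85  98 135  99 166 255 255  76  99 246 247 255 153 255 255  37
120  63  63  63  65  64  60  79 137  99 221 132 109 130  43 160 231 145 105 212 255 143
125  66  66  65  65  66  64  63 115  68 114 132 109  56  61  54 109 103  49  76 101  54
130  65  64  63  62  63  63  64  70  71  56  56  57  56  61  61  57  58  60  53  56  55
135 100  97 104  63  69  68  69  85  84  55  55  59  61  65  62  57  63  65  67  84  91
top [ 0.6931 -0.0364] tool [81.2592 26.0638] [241 157  14  19 158]
top [0.6831 0.0011] tool [66.8612 -9.9947] [239 166   2   4   4]
top [0.6648 0.1048] t
[... 225 characters left out ...]
  97  94  98 107 107  92  77  75 102  73 149 254 238 154 214 209 164 235 181  92 128
105 110 110 112  91 100  86  79  67  70 132 196 237 202 211 237 179 102 228 185 116 126
110 112 113 118  73 102  72 104  74  30 242 242 173 107 240 255 194 113 247 255 140 126
115 106 107 112  61 100  66 106  68  21 255 122 114  88 180 255 115  66 255 255 151 130
120  99 100 104  56  98  99 113  81  41 169  56  57  53  73 153  35  25 187 233  84  71
125  75  88  90  61  98  97  94  89  31  38  33  62  58  60  82  89 117  97 105  30  31
130 115  89  90  88  96  97  76  65 116 117 100 112 113  97  82  81 101  87 115 123 123
135  78  50  55  71  58  92  65  71  89  94  76  81  81  72  63  61  63  60  95  94  89
```

Emit:
{"name": "play_rows", "arguments": {
  "deltas": [
    {"x": -0.2,"y": 0.2,"z": 0,"spin": 0,"claw": 1},
    {"x": -0.5,"y": 0.3,"z": 0,"spin": 0,"claw": 1},
    {"x": -0.9,"y": 0.3,"z": 0,"spin": 0,"claw": 1},
    {"x": -1.4,"y": 0.3,"z": 0,"spin": 0,"claw": 1},
    {"x": -2.0,"y": 0.3,"z": -0.05,"spin": 0,"claw": 1},
    {"x": -2.6,"y": 0.3,"z": -0.05,"spin": 0,"claw": 1},
    {"x": -3.2,"y": 0.3,"z": -0.05,"spin": 0,"claw": 1},
    {"x": -3.6,"y": 0.3,"z": -0.05,"spin": 0,"claw": 1},
    {"x": -3.8,"y": 0.3,"z": -0.05,"spin": 0,"claw": 1},
    {"x": -3.8,"y": 0.3,"z": -0.05,"spin": 0,"claw": 1}
  ]
}}

```text
clock: 21.6
tool_pos: [0.5851, 0.0125, 0.0276]
tool_rot: [[0.995, -0.104, -0.0], [-0.104, -0.995, 0.0], [-0.0, -0.0, -1.0]]
contact_force: [-0.1, 0.6, -1.8]
finger_gap: 0.0114
grasp_force: 78.5
```

```bash
cat >> tb.py <<'E'
def outer():
    s=status.sense();R=s['tool_rot']
    for n in ('scene','top'):
        p,d,c,M,_=shot(n); im=np.zeros((100,150),np.uint8)  # x 60..160, y -60..90
        A,B=np.mgrid[60:160,-60:90]; w=s['tool_pos']+np.c_[A.ravel(),B.ravel(),np.full(A.size,22.4-11)]@R.T/1000
        q=proj(w,c,M).astype(np.float32); g=cv2.remap(p.min(2),q[:,0].reshape(A.shape),q[:,1].reshape(A.shape),cv2.INTER_LINEAR)
        b=(g>150).astype(np.uint8); k,l,st,ce=cv2.connectedComponentsWithStats(b)
        for i in range(1,k):
            if st[i,4]>80: print(n,'x %.0f y %.0f'%(ce[i][1]+60,ce[i][0]-60),'area',st[i,4],'ext x %d-%d y %d-%d'%(st[i,1]+60,st[i,1]+st[i,3]+60,st[i,0]-60,st[i,0]+st[i,2]-60))
E
python3 -c "
from tb import *
pan('w10');outer()"
```

```text
[0.5851 0.0125 0.0276] [ 0.9946 -0.1037 -0.0005] [-0.0502  0.5674 -1.7944] 21.6
circle 240 42 r23 -> x 100 y -5 top 21.5
circle 202 18 r23 -> x 110 y -21 top 21.4
circle 184 62 r22 -> x 92 y -30 top 21.5
40   2   2   2   2   2   2   2   2   2   2   2   2   2
46   2   2   2   2   2   2   2   2   2   2   2   2   2
52   2   2   2   2   2   2   2   2   2   2   2   2   2
58   2   2   2   2   2   2   2   2   2   2   2   2   2
64   2   2   2   2   2   2   2   2   2   2   2   2   2
70   2   2   2   2   2   2   2   2   2   2   2   2   2
76   2   2   2   2   2   2   2   2   2   2   2   2   2
82   2  15   2   2   2   2 166   2   2   2   2   2   2
88  19  21  18   2   2   2   2   2   2   2   2   2   2
94  19  21  19   2   2  19  19   2   2   2   2   2   2
100   2  17  15  10  17  21  21  16   2   2   2   2   2
106   2  13  20  20  16  19  18   2   2   2   2   2   2
112   1  17  20  20  16   0   1   1   1   1   1   1   1
118  -1  -0  18  19  -0  -1  -0  -1  -1  -0  -1  -1  -1
scene x 90 y -5 area 2729 ext x 60-122 y -34-37
scene x 141 y 42 area 687 ext x 130-152 y 21-62
top x 88 y 19 area 1919 ext x 60-114 y -7-41
top x 140 y 27 area 336 ext x 130-152 y 16-38
top x 140 y 48 area 298 ext x 130-151 y 40-57
```

Emit:
{"name": "play_rows", "arguments": {
  "deltas": [
    {"x": 0,"y": 0.4,"z": 0,"spin": 0,"claw": 1},
    {"x": 0,"y": 1,"z": 0,"spin": 0,"claw": 1},
    {"x": 0,"y": 1.7,"z": 0,"spin": 0,"claw": 1},
    {"x": 0,"y": 2.4,"z": 0,"spin": 0,"claw": 1},
    {"x": 0,"y": 3.0,"z": 0.1,"spin": 0,"claw": 1},
    {"x": 0,"y": 3.4,"z": 0.3,"spin": 0,"claw": 1},
    {"x": 0,"y": 3.6,"z": 0.4,"spin": 0,"claw": 1},
    {"x": 0,"y": 3.6,"z": 0.5,"spin": 0,"claw": 1}
  ]
}}

```text
clock: 22.42
tool_pos: [0.5818, -0.0207, 0.0256]
tool_rot: [[0.995, -0.103, -0.0], [-0.103, -0.995, 0.003], [-0.0, -0.003, -1.0]]
contact_force: [-16.1, 7.0, 39.3]
finger_gap: 0.0112
grasp_force: 84.0
```

```bash
python3 -c "
from tb import *
pan('w11');outer()"
```

```text
[ 0.5818 -0.0207  0.0256] [ 0.9947 -0.1027 -0.0004] [-16.1493   7.0166  39.2947] 22.4167
circle 240 42 r23 -> x 100 y -5 top 24.4
circle 188 60 r21 -> x 92 y -28 top 24.4
circle 202 10 r25 -> x 113 y -21 top 24.8
40   3   3   3   3   3   3   4   3   3   3   3   4   4
46   3   4   3   3   4   3   4   4   4   4   4   4   4
52   4   4   4   4   4   4   4   4   4   4   4   4   4
58   4   4   4   4   4   4   4   4   4   4   4   4   4
64   4   4   4   4   4   4   4   4   4   4   4   4   4
70   4   4   4   4   4   4   4   4   4   4   4   4   4
76   4   4   4   4   4   4   4   4   4   4   4   4   4
82   5   5   5   4   4   4 166   5   4   4   4   4   5
88  21  23  22   5   5   5   5   5   5   5   5   5   5
94  21  24  23  16  16  22  20   5   5   5   5   5   5
100   5  21  19   5  22  24  23   5   5   5   5   5   5
106   5  18  23  22  19  23  22   5   5   5   5   5   5
112   5  21  24  24  19   5   5   5   5   5   5   5   5
118   1  20   .   .   2   1   1   1   1   1   1   2   2
scene x 91 y -5 area 2936 ext x 60-125 y -33-34
scene x 142 y 9 area 668 ext x 133-153 y -11-30
top x 87 y 22 area 1348 ext x 60-114 y 3-39
top x 141 y -7 area 334 ext x 130-152 y -17-5
top x 140 y 15 area 280 ext x 131-152 y 7-24
```

Emit:
{"name": "play_rows", "arguments": {
  "deltas": [
    {"x": 0,"y": 0,"z": -0.25,"spin": 0,"claw": 1},
    {"x": 0.3,"y": 0,"z": -0.4,"spin": 0,"claw": 1},
    {"x": 0.8,"y": 0,"z": -0.4,"spin": 0,"claw": 1},
    {"x": 1.4,"y": 0,"z": -0.4,"spin": 0,"claw": 1},
    {"x": 2.0,"y": 0,"z": -0.4,"spin": 0,"claw": 1},
    {"x": 2.4,"y": 0,"z": -0.4,"spin": 0,"claw": 1},
    {"x": 2.7,"y": 0,"z": -0.45,"spin": 0,"claw": 1},
    {"x": 2.7,"y": 0,"z": -0.45,"spin": 0,"claw": 1}
  ]
}}

```text
clock: 23.23
tool_pos: [0.6062, -0.0269, 0.0267]
tool_rot: [[0.994, -0.105, -0.006], [-0.105, -0.994, -0.0], [-0.006, 0.001, -1.0]]
contact_force: [-9.5, 1.0, 10.5]
finger_gap: 0.0113
grasp_force: 80.1
```

```bash
python3 -c "
from tb import *
pan('w12');outer()"
```

```text
[ 0.6062 -0.0269  0.0267] [ 0.9944 -0.1051 -0.0064] [-9.4641  0.9901 10.5296] 23.2333
circle 184 64 r22 -> x 91 y -30 top 22.4
circle 242 48 r22 -> x 98 y -4 top 22.9
circle 194 18 r23 -> x 110 y -25 top 22.7
circle 234 -4 r25 -> x 119 y -7 top 20.5
circle 282 -2 r23 -> x 118 y 14 top 20.4
40   3   3   2   3   3   3   3   3   2   3   2   3   3
46   3   3   3   3   3   3   2   2   3   2   3   3   3
52   3   3   3   3   3   3   3   3   3   3   3   3   3
58   3   3   3   3   3   3   3   3   3   3   3   3   3
64   3   3   3   3   3   3   3   3   3   3   3   3   3
70   3   3   3   3   3   3   3   3   3   3   3   3   3
76   3   3   3   3   3   3   3   3   3   3   3   3   3
82  15  19  15   3   3   3 166   3   3   3   3   3   3
88  21  22  21   3   3  14   3   3   3   3   3   3   3
94  19  22  19   3  18  22  21   3   3   3   3   3   3
100   3  17  17   3  19  22  21   4   3   3   3   3   3
106   3  21  22  18   4  18  18   3   3   3   3   3   3
112   3  21  22  19  17  19  15  13  19  17   3   3   3
118   1  19  20  15  19  20  17  14  21  19   1   1   1
scene x 95 y -3 area 3295 ext x 60-129 y -33-36
top x 93 y 22 area 1556 ext x 60-127 y 3-41
```

Emit:
{"name": "play_rows", "arguments": {
  "deltas": [
    {"x": 0,"y": 0.3,"z": -0.1,"spin": 0,"claw": 1},
    {"x": 0.1,"y": 0.6,"z": -0.1,"spin": 0,"claw": 1},
    {"x": 0.2,"y": 0.9,"z": -0.1,"spin": 0,"claw": 1},
    {"x": 0.3,"y": 1.2,"z": -0.1,"spin": 0,"claw": 1},
    {"x": 0.4,"y": 1.3,"z": -0.1,"spin": 0,"claw": 1}
  ]
}}

```text
clock: 23.8
tool_pos: [0.61, -0.0364, 0.0275]
tool_rot: [[0.995, -0.103, -0.003], [-0.103, -0.995, 0.004], [-0.004, -0.004, -1.0]]
contact_force: [-5.9, 10.3, 2.1]
finger_gap: 0.0116
grasp_force: 79.2
```

```bash
python3 -c "
from tb import *
pan('w13');outer()" | grep -v '^[4-7][0-9]* '
```

```text
[ 0.61   -0.0364  0.0275] [ 0.9947 -0.1028 -0.0038] [-5.9012 10.2869  2.1109] 23.8
circle 186 70 r21 -> x 89 y -30 top 21.6
circle 244 56 r23 -> x 94 y -3 top 21.8
circle 184 18 r24 -> x 110 y -29 top 21.5
circle 270 8 r27 -> x 114 y 8 top 21.1
circle 230 8 r24 -> x 114 y -9 top 21.4
82  16  19  16   2   2   2 166   2   2   2   2   2   2
88  19  21  20   2   2  19  19   2   2   2   2   2   2
94  18  20  18   2  17  21  21  16   2   2   2   2   2
100   2  17  12   2   2  19  19   2   2   2   2   2   2
106  19  21  19  11  18  18   2  16  18   3   2   2   2
112  19  21  19  17  21  21  16  21  21  19   2   2   2
118  17  19   0  18  20  20  15  20  21  17   0   0   0
scene x 93 y -5 area 3022 ext x 60-125 y -34-32
top x 91 y 23 area 1083 ext x 60-122 y 6-37
top x 156 y 80 area 137 ext x 152-160 y 65-90
```

Emit:
{"name": "play_rows", "arguments": {
  "deltas": [
    {"x": 0.3,"y": -0.2,"z": 0,"spin": 0,"claw": 1},
    {"x": 0.6,"y": -0.3,"z": 0,"spin": 0,"claw": 1},
    {"x": 0.9,"y": -0.3,"z": 0,"spin": 0,"claw": 1},
    {"x": 1.1,"y": -0.3,"z": 0,"spin": 0,"claw": 1},
    {"x": 1.2,"y": -0.3,"z": 0,"spin": 0,"claw": 1}
  ]
}}

```text
clock: 24.37
tool_pos: [0.62, -0.0373, 0.0272]
tool_rot: [[0.995, -0.104, -0.008], [-0.104, -0.995, 0.001], [-0.008, -0.0, -1.0]]
contact_force: [-14.0, 4.4, 6.0]
finger_gap: 0.0113
grasp_force: 79.8
```

```bash
python3 -c "
from tb import *
pan('w14');outer()" | grep -v '^[4-7][0-9]* '
```

```text
[ 0.62   -0.0373  0.0272] [ 0.9945 -0.1041 -0.0083] [-14.0157   4.3546   6.0413] 24.3667
circle 226 34 r23 -> x 104 y -11 top 22.5
circle 186 84 r21 -> x 83 y -29 top 22.4
circle 272 34 r23 -> x 104 y 9 top 22.6
circle 246 74 r23 -> x 86 y -2 top 22.3
circle 182 34 r23 -> x 103 y -31 top 22.2
82  20  22  21   3   3  20 166  19   3   3   3   3   3
88  18  21  19   3   3  20  22  19   3   3   3   3   3
94   4  18   3   3  17  17  17  17  17   3   3   3   3
100  20  22  19  18  22  21  16  21  22  18   3   3   3
106  20  22  19  19  22  21  16  21  22  19   3   3   3
112  22  20  16  18  20  19  13  18  20  16  10  10  12
118   .   .   .   .   .   .   .   .   .   .   .   .   .
scene x 91 y -5 area 2457 ext x 60-115 y -34-32
top x 88 y 24 area 974 ext x 60-111 y 10-37
top x 153 y 73 area 513 ext x 142-160 y 41-90
```

Emit:
{"name": "play_rows", "arguments": {
  "deltas": [
    {"x": -0.15,"y": -0.1,"z": -0.2,"spin": 0,"claw": 1},
    {"x": -0.3,"y": -0.2,"z": -0.6,"spin": 0,"claw": 1},
    {"x": -0.4,"y": -0.2,"z": -1.2,"spin": 0,"claw": 1},
    {"x": -0.4,"y": -0.2,"z": -1.9,"spin": 0,"claw": 1},
    {"x": -0.4,"y": -0.2,"z": -2.7,"spin": 0,"claw": 1},
    {"x": -0.4,"y": -0.2,"z": -3.6,"spin": 0,"claw": 1},
    {"x": -0.4,"y": -0.2,"z": -4.5,"spin": 0,"claw": 1},
    {"x": -0.4,"y": -0.2,"z": -5.3,"spin": 0,"claw": 1},
    {"x": -0.4,"y": -0.2,"z": -6.0,"spin": 0,"claw": 1},
    {"x": -0.4,"y": -0.2,"z": -6.6,"spin": 0,"claw": 1}
  ]
}}

```text
clock: 25.35
tool_pos: [0.6202, -0.0358, 0.0954]
tool_rot: [[0.995, -0.104, 0.001], [-0.104, -0.995, -0.0], [0.001, -0.0, -1.0]]
contact_force: [-0.7, -0.9, -2.3]
finger_gap: 0.0114
grasp_force: 78.8
```

```bash
python3 -c "
from tb import *
pan('w15')" | grep -v '^[4-7][0-9]* '
```

```text
[ 0.6202 -0.0358  0.0954] [ 0.9945 -0.1045  0.0012] [-0.6668 -0.8912 -2.3117] 25.35
circle 250 78 r23 -> x 85 y -1 top 21.3
circle 188 84 r23 -> x 83 y -29 top 21.1
circle 182 36 r23 -> x 103 y -31 top 20.9
circle 274 34 r23 -> x 103 y 10 top 21.5
circle 228 36 r24 -> x 103 y -10 top 21.4
82  19  21  20   3   2  19 166  18   2   2   2   2   2
88  17  19  18   2   2  19  21  19   2   2   2   2   2
94   2  17   3   2  16  16  16  15  16   2   2   2   2
100  19  21  18  16  21  20  14  20  21  18   2   2   2
106  19  20  18  17  20  20  15  19  20  18   1   1   1
112  16  17   2   2  17  16   1  16  18   2   1   2   2
118   . -30 -29 -30   . -29 -29 -30   . -29 -29 -30 -29
```

```bash
python3 - <<'E'
from tb import *
def fit(Q):
    A=np.c_[2*Q,np.ones(len(Q))]; b=(Q**2).sum(1); x=np.linalg.lstsq(A,b,rcond=None)[0]; return x[:2],np.sqrt(x[2]+x[:2]@x[:2])
for n in ('scene','top'):
    P,C,s=cloud(n,(.45,.2,.057),(.62,.36,.068)); Q=P[:,:2]; cen,r=fit(Q)
    for _ in range(3):
        k=abs(np.linalg.norm(Q-cen,axis=1)-r)<.008; cen,r=fit(Q[k])
    print(n,len(Q),cen,r,P[:,2].mean())
R=s['tool_rot']; j=np.array([.533,.279])
tx=R[:2,0];ty=-R[:2,1]
t=j-.108*tx-.008*ty; print(t, rel((*t,.1154),s), s['tool_pos'])
E
```

```text
scene 212 [0.5325 0.2821] 0.05520908798208653 0.061545787624937016
top 121 [0.5342 0.2836] 0.05526351824615423 0.061845818910954684
[0.4248 0.2823] [-22.8  -29.58  -2.03] [ 0.6206 -0.0357  0.0956]
```

Emit:
{"name": "play_rows", "arguments": {
  "deltas": [
    {"x": -0.18,"y": -0.24,"z": -0.1,"spin": 0,"claw": 1},
    {"x": -0.48,"y": -0.64,"z": -0.3,"spin": 0,"claw": 1},
    {"x": -0.91,"y": -1.19,"z": -0.6,"spin": 0,"claw": 1},
    {"x": -1.45,"y": -1.91,"z": -0.9,"spin": 0,"claw": 1},
    {"x": -2.18,"y": -2.86,"z": -1.2,"spin": 0,"claw": 1},
    {"x": -3.03,"y": -3.98,"z": -1.5,"spin": 0,"claw": 1},
    {"x": -4.0,"y": -5.25,"z": -1.7,"spin": 0,"claw": 1},
    {"x": -5.09,"y": -6.68,"z": -1.9,"spin": 0,"claw": 1},
    {"x": -6.3,"y": -8.28,"z": -2.0,"spin": 0,"claw": 1},
    {"x": -7.63,"y": -10.03,"z": -2.0,"spin": 0,"claw": 1}
  ]
}}

```text
clock: 26.33
tool_pos: [0.5534, 0.0736, 0.1148]
tool_rot: [[0.995, -0.104, 0.001], [-0.104, -0.995, 0.0], [0.001, -0.0, -1.0]]
contact_force: [-0.0, 0.5, -3.1]
finger_gap: 0.0117
grasp_force: 78.8
```

Emit:
{"name": "play_rows", "arguments": {
  "deltas": [
    {"x": -1.33,"y": -1.75,"z": 0,"spin": 0,"claw": 1},
    {"x": -2.66,"y": -3.5,"z": 0,"spin": 0,"claw": 1},
    {"x": -4.0,"y": -5.25,"z": 0,"spin": 0,"claw": 1},
    {"x": -5.33,"y": -7.0,"z": 0,"spin": 0,"claw": 1},
    {"x": -6.66,"y": -8.75,"z": 0,"spin": 0,"claw": 1},
    {"x": -7.99,"y": -10.5,"z": 0,"spin": 0,"claw": 1},
    {"x": -9.27,"y": -12.18,"z": 0,"spin": 0,"claw": 1},
    {"x": -10.42,"y": -13.69,"z": 0,"spin": 0,"claw": 1},
    {"x": -11.39,"y": -14.96,"z": 0,"spin": 0,"claw": 1},
    {"x": -12.23,"y": -16.08,"z": 0,"spin": 0,"claw": 1}
  ]
}}

```text
clock: 27.17
tool_pos: [0.4474, 0.247, 0.1146]
tool_rot: [[0.995, -0.102, -0.0], [-0.102, -0.995, 0.001], [-0.0, -0.001, -1.0]]
contact_force: [0.3, 0.5, -2.3]
finger_gap: 0.0113
grasp_force: 78.7
```

Emit:
{"name": "play_rows", "arguments": {
  "deltas": [
    {"x": -0.73,"y": -0.95,"z": 0,"spin": 0,"claw": 1},
    {"x": -1.33,"y": -1.75,"z": 0,"spin": 0,"claw": 1},
    {"x": -1.88,"y": -2.47,"z": 0,"spin": 0,"claw": 1},
    {"x": -2.3,"y": -3.02,"z": 0,"spin": 0,"claw": 1},
    {"x": -2.6,"y": -3.42,"z": 0,"spin": 0,"claw": 1},
    {"x": -2.82,"y": -3.7,"z": 0,"spin": 0,"claw": 1},
    {"x": -2.94,"y": -3.87,"z": 0,"spin": 0,"claw": 1},
    {"x": -2.94,"y": -3.87,"z": 0,"spin": 0,"claw": 1}
  ]
}}

```text
clock: 27.83
tool_pos: [0.4242, 0.2864, 0.1142]
tool_rot: [[0.995, -0.104, -0.0], [-0.104, -0.995, 0.0], [-0.0, -0.0, -1.0]]
contact_force: [0.3, 0.7, -2.3]
finger_gap: 0.0113
grasp_force: 78.8
```

```bash
python3 -c "
from tb import *
pan('w16')
s=status.sense();R=s['tool_rot'];j=np.array([.5333,.2828,.062]);print('jar in tool',(j-s['tool_pos'])@R*1000)" | grep -v '^[4-6][0-9]* '
```

```text
[0.4242 0.2864 0.1142] [ 0.9945 -0.1044 -0.    ] [ 0.3479  0.717  -2.3411] 27.8333
circle 280 30 r22 -> x 105 y 13 top 21.2
circle 192 80 r23 -> x 84 y -27 top 21.2
circle 252 72 r21 -> x 87 y 1 top 21.3
circle 232 32 r25 -> x 104 y -8 top 21.4
circle 186 28 r22 -> x 106 y -29 top 21.2
70   2   2   2   2   2   2   2   2   2   2   2   2   2
76   2  16  16   2   2   2   2   2   2   2   2   2   2
82  17  20  20  15   2  17 166  18   2   2   2   2   2
88  17  20  20  14   2  18  21  20   2   2   2   2   2
94   1  16  14   2   2  15  18  16   3   2   2   2   1
100  17  20  19  13  19  20  14  17  20  18   2   2   2
106  18  21  20  16  20  21  17  19  21  19   2   2   2
112  17  19  17   2  18  18   2  16  19  17   2   1   1
118   .   .   .   .   .   .   .   .   .   .   .   .   .
jar in tool [108.5845  -8.247   52.1828]
```

Emit:
{"name": "play_rows", "arguments": {
  "deltas": [
    {"x": 0,"y": -0.2,"z": 0.2,"spin": 0,"claw": 1},
    {"x": 0,"y": -0.4,"z": 0.6,"spin": 0,"claw": 1},
    {"x": 0,"y": -0.6,"z": 1.1,"spin": 0,"claw": 1},
    {"x": 0,"y": -0.6,"z": 1.6,"spin": 0,"claw": 1},
    {"x": 0,"y": -0.6,"z": 2.1,"spin": 0,"claw": 1},
    {"x": 0,"y": -0.6,"z": 2.5,"spin": 0,"claw": 1},
    {"x": 0,"y": -0.6,"z": 2.7,"spin": 0,"claw": 1},
    {"x": 0,"y": -0.6,"z": 2.8,"spin": 0,"claw": 1},
    {"x": 0,"y": -0.6,"z": 2.8,"spin": 0,"claw": 1}
  ]
}}

```text
clock: 28.63
tool_pos: [0.4247, 0.2921, 0.086]
tool_rot: [[0.995, -0.104, -0.0], [-0.104, -0.995, -0.0], [-0.0, 0.0, -1.0]]
contact_force: [-0.4, 0.0, -2.1]
finger_gap: 0.0114
grasp_force: 78.8
```

Emit:
{"name": "play_rows", "arguments": {
  "deltas": [
    {"x": 0,"y": 0,"z": 0.1,"spin": 0,"claw": 0.9},
    {"x": 0,"y": 0,"z": 0.2,"spin": 0,"claw": 0.88},
    {"x": 0,"y": 0,"z": 0.2,"spin": 0,"claw": 0.87}
  ]
}}

```text
clock: 28.88
tool_pos: [0.4249, 0.2924, 0.0846]
tool_rot: [[0.995, -0.104, 0.0], [-0.104, -0.995, 0.0], [0.0, -0.0, -1.0]]
contact_force: [-2.6, -0.5, 2.7]
finger_gap: 0.0112
grasp_force: 73.6
```

Emit:
{"name": "play_rows", "arguments": {
  "deltas": [
    {"x": 0,"y": 0,"z": -0.1,"spin": 0,"claw": 0.86},
    {"x": 0,"y": 0,"z": -0.1,"spin": 0,"claw": 0.856}
  ]
}}

```text
clock: 29.05
tool_pos: [0.4251, 0.2923, 0.0854]
tool_rot: [[0.995, -0.105, 0.0], [-0.105, -0.995, 0.0], [0.0, -0.0, -1.0]]
contact_force: [0.8, 0.2, -2.6]
finger_gap: 0.0123
grasp_force: 27.1
```

Emit:
{"name": "play_rows", "arguments": {
  "deltas": [
    {"x": 0,"y": 0,"z": 0,"spin": 0,"claw": 0.853},
    {"x": 0,"y": 0,"z": 0,"spin": 0,"claw": 0.853}
  ]
}}

```text
clock: 29.22
tool_pos: [0.4249, 0.2922, 0.0852]
tool_rot: [[0.995, -0.104, 0.0], [-0.104, -0.995, 0.0], [0.0, -0.0, -1.0]]
contact_force: [0.8, 0.1, -2.2]
finger_gap: 0.0127
grasp_force: 17.2
```

```bash
python3 -c "
from tb import *
pan('w17')" | grep -v '^[4-6][0-9]* '
```

```text
[0.4249 0.2922 0.0852] [ 0.9945 -0.1045  0.0001] [ 0.801   0.1352 -2.2285] 29.2167
circle 232 28 r23 -> x 106 y -8 top 21.4
circle 276 30 r25 -> x 105 y 11 top 21.2
circle 194 78 r22 -> x 85 y -26 top 21.5
circle 186 30 r22 -> x 105 y -28 top 21.4
circle 254 74 r22 -> x 87 y 2 top 21.5
70   2   2   2   2   2   2   2   2   2   2   2   2   2
76   2  16  16   2   2   2   2   2   2   2   2   2   2
82  17  20  21  15   2  16 166  19   2   2   2   2   2
88  17  20  21  15   2  18  21  20   2   2   2   2   2
94   2  16  15   2   2  15  19  17   3   2   2   2   2
100  16  20  19  12  19  20  14  17  20  18   2   2   2
106  18  21  20  16  20  21  17  19  21  20   2   2   2
112  17  19  18   2  18  19  14  17  19  18   2   2   2
118   .   .   .   .   .   .   .   .   .   .   .   .   .
```

Emit:
{"name": "play_rows", "arguments": {
  "deltas": [
    {"x": 0,"y": 0,"z": 0,"spin": 0,"claw": 0.851},
    {"x": 0.1,"y": 0,"z": -0.3,"spin": 0,"claw": 0.851},
    {"x": 0.3,"y": 0,"z": -0.6,"spin": 0,"claw": 0.851}
  ]
}}

```text
clock: 29.52
tool_pos: [0.4276, 0.2919, 0.0913]
tool_rot: [[0.995, -0.104, -0.001], [-0.104, -0.995, -0.0], [-0.001, 0.0, -1.0]]
contact_force: [-1.2, 0.6, -1.5]
finger_gap: 0.0129
grasp_force: 10.7
```

```bash
python3 -c "
from tb import *
pan('w18');print(status.sense()['grasp_force'])" | grep -v '^[5-6][0-9]* '
```

```text
[0.4276 0.2919 0.0913] [ 0.9946 -0.1042 -0.0006] [-1.2196  0.5567 -1.5008] 29.5167
circle 280 38 r21 -> x 102 y 13 top 13.7
circle 234 36 r22 -> x 102 y -8 top 13.3
circle 192 38 r23 -> x 102 y -26 top 13.8
circle 256 78 r21 -> x 85 y 2 top 14.9
circle 196 82 r18 -> x 83 y -25 top 15.3
circle 160 58 r23 -> x 94 y -41 top 16.7
40  -1  -1  -1  -1  -1  -1  -1  -1  -1  -1  -1  -1  -1
46  -1  -1  -1  -1  -2  -2  -2  -1  -2  -1  -1  -1  -1
70  -3  -3  -3  -3  -3  -3  -3  -3  -3  -3  -3  -3  -3
76  -4  12  12  -3  -4  -4  10  -3  -4  -4  -4  -4  -4
82  11  15  15  10  -4  11 166  13  -4  -4  -4  -4  -4
88  -4  13  13   6  -5  11  14  14  -4  -5  -5  -5  -5
94  -5   9   8  -5   5   9  10   8   8  -4  -5  -5  -5
100  10  13  12   7  12  13   9  11  13  11  -6  -6  -6
106  10  13  12   8  12  13   9  11  13  12  -6  -6  -6
112   7  10   9  -6  10  10   7   9  10   9  -7  -7  -7
118   . -60 -60   .   .   . -60 -60   .   .   . -60 -60
10.709873288869858
```

Emit:
{"name": "play_rows", "arguments": {
  "deltas": [
    {"x": 0.3,"y": 0,"z": -0.4,"spin": 0,"claw": 0.851},
    {"x": 0.6,"y": 0,"z": -0.8,"spin": 0,"claw": 0.851},
    {"x": 0.9,"y": 0,"z": -1.2,"spin": 0,"claw": 0.851},
    {"x": 1.2,"y": 0,"z": -1.5,"spin": 0,"claw": 0.851},
    {"x": 1.4,"y": 0,"z": -1.8,"spin": 0,"claw": 0.851},
    {"x": 1.4,"y": 0,"z": -1.8,"spin": 0,"claw": 0.851}
  ]
}}

```text
clock: 30.07
tool_pos: [0.443, 0.2906, 0.11]
tool_rot: [[0.994, -0.105, 0.002], [-0.105, -0.994, 0.001], [0.002, -0.001, -1.0]]
contact_force: [0.5, 0.7, -1.0]
finger_gap: 0.013
grasp_force: 10.9
```

```bash
python3 -c "
from tb import *
pan('w19');print(status.sense()['grasp_force'])" | grep -v '^[5-6][0-9]* '
```

```text
[0.443  0.2906 0.11  ] [ 0.9945 -0.1052  0.0015] [ 0.5475  0.6731 -0.978 ] 30.0667
circle 214 20 r19 -> x 109 y -16 top -60.4
circle 228 -2 r20 -> x 118 y -10 top -42.9
circle 260 -6 r18 -> x 119 y 4 top -45.1
circle 324 18 r27 -> x 110 y 32 top -42.4
circle 184 26 r18 -> x 107 y -29 top -59.3
40  -7  -7  -7  -7  -7  -7  -7  -7  -7  -7  -7  -7  -7
46  -8  -8  -8  -8  -8  -8  -8  -8  -8  -8  -8  -8  -8
70 -13 -13 -13 -13 -13 -13 -13 -13 -13 -13 -13 -13 -13
76 -15 -15 -15 -15 -15 -14 -15 -14 -15 -15 -15 -14 -15
82 -16 -16 -16 -16 -16 -16 166 -16 -16 -16 -16 -16 -16
88 -17 -17 -17 -17 -17 -17 -17 -17 -17 -17 -17 -17 -17
94 -18 -18 -18 -18 -18 -18 -18 -18 -18 -18 -18 -18 -18
100 -20 -20 -20 -20 -20 -20 -20 -20 -20 -20 -20 -20 -19
106   .   .   .   .   .   .   .   .   .   .   .   .   .
112 -79 -79 -79 -79 -79 -79 -79 -79 -79 -79 -79 -79 -79
118 -67 -62 -62 -78 -79 -79 -79 -79 -79 -79 -79 -79 -79
10.896269828081131
```

Emit:
{"name": "play_rows", "arguments": {
  "deltas": [
    {"x": 0,"y": 0,"z": 0,"spin": 0,"claw": 1},
    {"x": 0,"y": 0,"z": -0.5,"spin": 0,"claw": 1},
    {"x": 0,"y": 0,"z": -2,"spin": 0,"claw": 1},
    {"x": 0,"y": 0,"z": -4,"spin": 0,"claw": 1},
    {"x": 0,"y": 0,"z": -6,"spin": 0,"claw": 1},
    {"x": 0,"y": 0,"z": -7.5,"spin": 0,"claw": 1},
    {"x": 0,"y": 0,"z": -8,"spin": 0,"claw": 1}
  ],
  "grip_force": 40
}}

```text
clock: 30.7
tool_pos: [0.4427, 0.2914, 0.1917]
tool_rot: [[0.995, -0.104, 0.003], [-0.104, -0.995, 0.002], [0.003, -0.002, -1.0]]
contact_force: [-0.2, -0.0, -2.5]
finger_gap: 0.012
grasp_force: 41.6
```

Emit:
{"name": "play_rows", "arguments": {
  "deltas": [
    {"x": 1,"y": 2.2,"z": 0,"spin": 0,"claw": 1},
    {"x": 2.2,"y": 4.8,"z": 0,"spin": 0,"claw": 1},
    {"x": 3.4,"y": 7.5,"z": 0,"spin": 0,"claw": 1},
    {"x": 4.7,"y": 10.3,"z": 0,"spin": 0,"claw": 1},
    {"x": 6,"y": 13.2,"z": 0,"spin": 0,"claw": 1},
    {"x": 7.3,"y": 16,"z": 0,"spin": 0,"claw": 1},
    {"x": 8.6,"y": 18.8,"z": 0,"spin": 0,"claw": 1},
    {"x": 9.9,"y": 21.6,"z": 0,"spin": 0,"claw": 1},
    {"x": 10.8,"y": 23.6,"z": 0,"spin": 0,"claw": 1},
    {"x": 11.4,"y": 25,"z": 0,"spin": 0,"claw": 1}
  ]
}}

```text
clock: 31.53
tool_pos: [0.5291, 0.0267, 0.1886]
tool_rot: [[0.994, -0.107, -0.001], [-0.107, -0.994, -0.001], [-0.001, 0.001, -1.0]]
contact_force: [-0.7, 0.5, -2.1]
finger_gap: 0.0125
grasp_force: 41.6
```

```bash
python3 - <<'E'
from tb import *
s=status.sense();print(s['tool_pos'],s['clock'],s['contact_force'],s['grasp_force'])
j=np.array([.5333,.2828])
for n in ('scene','top'):
    P,C,_=cloud(n,(.45,.2,.005),(.62,.36,.056)); 
    p,d,c,M,_=shot(n); b=(p.min(2)>175).astype(np.uint8);k,l,st,ce=cv2.connectedComponentsWithStats(b)
    for i in range(1,k):
        q=plane([ce[i]],c,M,.018)[0]
        if np.linalg.norm(q[:2]-j)<.06 and st[i,4]>3: print(n,'jar blob',q[:2],st[i,4])
    print(n,'in tray',[ (round(x,3),round(y,3),a) for x,y,a in balls(p,c,M)])
    v,u=np.mgrid[0:384,0:512];o,r=ray(np.c_[u.ravel(),v.ravel()],c,M);X=o+r*d.ravel()[:,None]
    m=(np.linalg.norm(X[:,:2]-j,axis=1)<.047); print('inside heights hist',np.histogram(X[m,2],[-.01,.005,.012,.018,.024,.03,.04,.05,.06,.07])[0])
E
```

```text
[0.5291 0.0267 0.1886] 31.5333 [-0.7363  0.4916 -2.0847] 41.572723388671875
scene jar blob [0.547 0.269] 481
scene in tray [(np.float64(0.682), np.float64(-0.084), np.float64(93.0))]
inside heights hist [ 39 132  27  12  24  21  23   0   2]
top jar blob [0.5376 0.2874] 459
top in tray [(np.float64(0.621), np.float64(0.019), np.float64(126.0))]
inside heights hist [ 60 117  35  13   8  13   9   5   0]
```

Emit:
{"name": "play_rows", "arguments": {
  "deltas": [
    {"x": 0,"y": 0,"z": 2,"spin": 0,"claw": 1},
    {"x": 0,"y": 0,"z": 5,"spin": 0,"claw": 1},
    {"x": 0,"y": 0,"z": 8,"spin": 0,"claw": 1},
    {"x": 0,"y": 0,"z": 10.5,"spin": 0,"claw": 1},
    {"x": 0,"y": 0,"z": 12,"spin": 0,"claw": 1},
    {"x": 0,"y": 0,"z": 13,"spin": 0,"claw": 1},
    {"x": 0,"y": 0,"z": 13.8,"spin": 0,"claw": 1},
    {"x": 0,"y": 0,"z": 14.6,"spin": 0,"claw": 1},
    {"x": 0,"y": 0,"z": 15.3,"spin": 0,"claw": 1},
    {"x": 0,"y": 0,"z": 16,"spin": 0,"claw": 1}
  ]
}}

```text
clock: 32.57
tool_pos: [0.529, 0.0309, 0.0297]
tool_rot: [[0.995, -0.103, 0.0], [-0.103, -0.995, 0.001], [0.0, -0.001, -1.0]]
contact_force: [-3.7, 0.2, 5.5]
finger_gap: 0.0122
grasp_force: 41.0
```

Emit:
{"name": "play_rows", "arguments": {
  "deltas": [
    {"x": 0,"y": 0,"z": 0.1,"spin": 0,"claw": 1},
    {"x": 0,"y": 0,"z": 0.1,"spin": 0,"claw": 1}
  ]
}}

```text
clock: 32.73
tool_pos: [0.529, 0.0307, 0.0287]
tool_rot: [[0.995, -0.103, 0.0], [-0.103, -0.995, 0.001], [0.0, -0.001, -1.0]]
contact_force: [-3.6, 0.5, 4.2]
finger_gap: 0.0122
grasp_force: 40.9
```

```bash
python3 -c "
from tb import *
pan('w20')" | tail -14
```

```text
40   2   2   2   2   2   2   2   2   1   2   2   2   2
46   1   2   2   2   2   1   1   1   1   2   2   2   2
52   2   2   1   1   2   2   1   2   2   2   2   2   2
58   1   1   1   1   1   1   1   1   1   1   1   1   1
64   1   1   1   1   1   1   1   1   1   1   1   1   1
70   1   1   1   1   1   1   1   1   1   1   1   1   1
76   1   1   1   1   1   1   1   1   1   1   1   1   1
82   1   1   1   1   1   1 166   1   1   1   1   1   1
88   1   1   1   1   1   1   1   1   1   1   1   1   1
94   1   1   1   1   1   1   1   1   1   1   1   1   1
100   1   1   1   1   0   1   1   0   1   1   1   1   1
106   0   0   0   0   0   0   1   0   0   0   0   0   0
112  -1  -1  -1  -1  -1  -1  -1  -1  -1  -1  -1  -1  -1
118  -2  -2  -2  -2  -2  -2  -2  -2  -2  -2  -2  -2  -2
```

Emit:
{"name": "play_rows", "arguments": {
  "deltas": [
    {"x": 0,"y": 0,"z": 0,"spin": 0,"claw": 0.8},
    {"x": 0,"y": 0,"z": 0,"spin": 0,"claw": 0.6},
    {"x": 0,"y": 0,"z": 0,"spin": 0,"claw": 0.55},
    {"x": 0,"y": 0,"z": -1,"spin": 0,"claw": 0.55},
    {"x": 0,"y": 0,"z": -4,"spin": 0,"claw": 0.55},
    {"x": 0,"y": 0,"z": -8,"spin": 0,"claw": 0.55},
    {"x": 0,"y": 0,"z": -12,"spin": 0,"claw": 0.55},
    {"x": 0,"y": 0,"z": -16,"spin": 0,"claw": 0.55},
    {"x": 0,"y": -3,"z": -20,"spin": 0,"claw": 0.55},
    {"x": 0,"y": -7,"z": -22,"spin": 0,"claw": 0.55}
  ]
}}

```text
clock: 33.62
tool_pos: [0.5372, 0.0872, 0.2478]
tool_rot: [[0.994, -0.112, 0.006], [-0.112, -0.994, -0.001], [0.006, 0.001, -1.0]]
contact_force: [0.5, 1.2, -0.2]
finger_gap: 0.0384
grasp_force: 0.0
```

Emit:
{"name": "play_rows", "arguments": {
  "deltas": [
    {"x": 0.5,"y": -4,"z": 0,"spin": 0,"claw": 0.55},
    {"x": 1,"y": -8,"z": 0,"spin": 0,"claw": 0.55},
    {"x": 1.5,"y": -12,"z": 0,"spin": 0,"claw": 0.55},
    {"x": 1.8,"y": -16,"z": 0,"spin": 0,"claw": 0.55},
    {"x": 1.8,"y": -18.5,"z": 0,"spin": 0,"claw": 0.55},
    {"x": 1.8,"y": -18.5,"z": 0,"spin": 0,"claw": 0.55},
    {"x": 1.8,"y": -18.5,"z": 0,"spin": 0,"claw": 0.55}
  ]
}}

```text
clock: 34.2
tool_pos: [0.5721, 0.2744, 0.2432]
tool_rot: [[0.995, -0.101, 0.0], [-0.101, -0.995, 0.001], [-0.0, -0.001, -1.0]]
contact_force: [-0.4, -0.8, -0.4]
finger_gap: 0.0384
grasp_force: 0.0
```

```bash
python3 - <<'E'
from tb import *
p,d,c,M,s=shot('wrist');print(s['tool_pos'],s['clock']);j=np.array([.5333,.2828,.018])
print('jar px',proj(j,c,M))
g=cv2.GaussianBlur(cv2.cvtColor(p,cv2.COLOR_RGB2GRAY),(3,3),0)
cir=cv2.HoughCircles(g,cv2.HOUGH_GRADIENT,1,12,param1=80,param2=11,minRadius=7,maxRadius=14)
v,u=np.mgrid[0:384,0:512];o,r=ray(np.c_[u.ravel(),v.ravel()],c,M);X=(o+r*d.ravel()[:,None]).reshape(384,512,3)
for x,y,rr in (cir[0] if cir is not None else []):
    q=plane([(x,y)],c,M,.018)[0]
    if np.linalg.norm(q[:2]-j[:2])<.052: print('circle',q[:2]-j[:2],rr,'top z',X[int(y),int(x),2])
# height map in jar, 5mm cells
for a in np.arange(.045,-.05,-.006):
    print(' '.join('%3.0f'%(1000*np.median(X[...,2][k])) if (k:=(abs(X[...,0]-j[0]-a)<.003)&(abs(X[...,1]-j[1]-b)<.003)).sum() else '  .' for b in np.arange(.045,-.05,-.006)))
P,C,_=cloud('scene',(.48,-.05,.004),(.72,.12,.09)); print('scoop pts',len(P))
E
```

```text
[0.5721 0.2744 0.2432] 34.2
jar px [[247.3566 188.8759]]
circle [ 0.0439 -0.0095] 12.2 top z 0.04132113949316435
circle [0.0436 0.0105] 12.2 top z 0.03896996812983233
circle [ 0.0232 -0.0347] 13.4 top z 0.0080587106501534
  1 317 301 299  41  44 273  28  40  43  43 317 273 276 266 294
301 305 302 299  41 282 269  29  40  43  42  28 276  43  62 299
 62 303 304  27  27 282 268  26  26  39  38  26 273   9  62 299
 62   8   8  24  24   9   9   8   8   8   8   9 272   8   8 300
 41   8   8   9   9   8   8   8   9   8   8   9   8   8   8 295
 22   8   9   8   8   8   8   9   8   8   8   9   8   8   8   8
  9   8   9   9   8   9   8   9   8   8   8   9   8   8   8   9
  9   8   8   8   8   8   8   8   9   8   8   8   8   8   8   9
 23   8   8   9   9   8   8   8   9   8   8   8   8   8   8   8
 34   8   8   8   9   8   8   9   8   9   8   9   8   9   8   8
 42   8   8   8   8   8   8   8   9   9   8   8   9   9   9  31
 61  30   8   8   9   9   9   9   9   8   8   8   9   8   9  41
 62  45  24   8   8   8   9   8   8   8   8   8   8   8  37  62
 60  62  43  30   8   8   8   8   9   9   8   9   8  36  60  61
 61  61  62  49  36  16   8   8   8   9   8  31  41  61  61  61
  .   .  61  61  62  45  40  40  39  39  42  60  62  61  61   .
scoop pts 958
```

Emit:
{"name": "play_rows", "arguments": {
  "deltas": [
    {"x": -3,"y": -0.5,"z": 0,"spin": 0,"claw": 0.55},
    {"x": -6,"y": -0.5,"z": 0,"spin": 0,"claw": 0.55},
    {"x": -9,"y": -0.5,"z": 0,"spin": 0,"claw": 0.55},
    {"x": -11,"y": -0.5,"z": 0,"spin": 0,"claw": 0.55},
    {"x": -11,"y": -0.5,"z": 0,"spin": 0,"claw": 0.55},
    {"x": -11,"y": -0.5,"z": 0,"spin": 0,"claw": 0.55}
  ]
}}

```text
clock: 34.8
tool_pos: [0.4637, 0.2876, 0.2435]
tool_rot: [[0.994, -0.105, 0.001], [-0.105, -0.994, -0.0], [0.001, 0.0, -1.0]]
contact_force: [1.3, 0.8, 0.5]
finger_gap: 0.0383
grasp_force: 0.0
```

```bash
python3 - <<'E'
from tb import *
p,d,c,M,s=shot('wrist');print(s['tool_pos'],s['clock']);j=np.array([.5333,.2828,.018])
v,u=np.mgrid[0:384,0:512];o,r=ray(np.c_[u.ravel(),v.ravel()],c,M);X=(o+r*d.ravel()[:,None]).reshape(384,512,3)
for a in np.arange(.064,-.0,-.004):
    print('%3.0f:'%(a*1000),' '.join('%2.0f'%(1000*np.median(X[...,2][k])) if (k:=(abs(X[...,0]-j[0]-a)<.002)&(abs(X[...,1]-j[1]-b)<.002)).sum() else ' .' for b in np.arange(.052,-.053,-.004)))
cv2.imwrite('pics/w21.png',p[:,:,::-1])
m=(X[...,2]>.058)&(X[...,2]<.066)&(np.linalg.norm(X[...,:2]-j[:2],axis=2)<.075); Q=X[m][:,:2]
A=np.c_[2*Q,np.ones(len(Q))];x=np.linalg.lstsq(A,(Q**2).sum(1),rcond=None)[0];print('jar now',x[:2],np.sqrt(x[2]+x[:2]@x[:2]),np.ptp(X[m][:,2]))
# scoop in the tray: sheet tilt
P,C,_=cloud('scene',(.5,-.04,.004),(.7,.1,.012)); k=(P[:,0]>.58)&(P[:,0]<.63)&(abs(P[:,1]-.02)<.03); print(len(P[k]),np.linalg.lstsq(np.c_[P[k][:,:2],np.ones(k.sum())],P[k][:,2],rcond=None)[0])
E
```

```text
[0.4637 0.2876 0.2435] 34.8
 64:  1  1  1  1  1  1  .  .  .  . 61 61 61 61 61 61 61 60  .  .  .  .  1  1  0  1  1
 60:  1  0  1  1  .  .  . 60 61 61 61 61 61 61 61 62 61 61 61 61 60  .  .  .  1  1  1
 56:  1  1  .  .  . 60 61 61 61 62 62 62 62 63 62 63 63 62 62 61 61 61 60  .  .  2  1
 52:  1  .  .  . 61 61 61 62 63 61 54 38 31 24 20 42 45 53 58 63 62 61 61 60  .  .  0
 48:  1  . 58 61 61 61 63 60 47 41 41 40 24 24 39 42 42 40 30 41 57 62 61 61 61  .  .
 44:  .  . 60 61 62 63 50 29 40 43 44 43 39 27 41 44 44 42 37 25 24 49 62 62 61 60  .
 40:  . 61 61 61 63 44 25 27 41 44 45 44 40 29 41 44 43 42 35 28 25 20 39 63 62 61 61
 36: 60 62 61 63 39 23 27 28 40 43 44 43 29 28 38 42 42 39 28 28 26 15  9 43 63 61 61
 32: 60 61 63 53 10 22 26 28 28 39 40 38 25 26 22 10 21 26 27 27 25  9  9  9 48 62 61
 28: 62 62 62 31  9  9 22 24 24 10  9  8  9  9  8  9  9  9 23 22  9  9  9  8 34 63 61
 24: 61 62 43  9  8  8  8  9  9  9  9  8  8  9  8  9  8  8  8  9  9  8  8  9  9 43 62
 20: 61 62 33  9  9  9  9  9  9  8  9  9  8  9  9  9  9  8  8  8  9  9  9  9  8 32 63
 16: 62 55  9  8  9  8  8  9  9  9  9  8  8  8  8  9  9  9  9  8  8  9  8  8  8 10 55
 12: 62 50  9  8  8  8  8  9  8  8  9  8  9  8 387  9  8  9  8  8  9  9  9  9  9  9 42
  8: 63 42  9  9  9  8  8  9  8  8  9  9  9  9  9  8  9  8  9  8  9  9  9  9  9  9 48
  4: 62 44  9  9  9  8  9  9  9  9  8  8  8  9  9  8  9  8  9  9  8  8  8  9  9  8 45
jar now [0.5372 0.2808] 0.05524781349951528 0.006970838180134997
40 [-0.0124  0.0117  0.0146]
```

```bash
python3 -c "
from bench import arm,status
s=status.sense();print(s['contact_force'],s['clock']);print(arm.finish_job())"
```

```text
[ 0.89173785  0.52244371 -0.94518874] 34.9
the job is handed in; nothing more can be done
None
```

The job is handed in at 34.9 s: the last camera check showed all five balls in the grinding jar, the jar upright (moved about 4 mm), and the empty scoop let go and lying flat in the tray. The hand-in gave no verdict, I did not re-check the bystanders, and I dropped the scoop once early on and had to pick it up from upside down.

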